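Load the test cell, gauge it and present the rod for reading

TASK

Drop the blue cartridge into the pocket of the test cell and swing the red lever fully shut over it. Then take the yellow-handled gauge rod, push it down the brass guide tube gently until its collar stops on the tube's mouth, draw it right out again, and hold it level with its tip at the reading point under the middle of the magnifier. Finish still holding the rod there, touching nothing else with it, and leave the other things on the bench alone.

Things in the scene. Friction and masses are not known exactly. Their poses are not given: they have to be found in the camera images.
- cell: Fixed test cell. Origin on the bench, z up, x from the guide tube's side towards the lever's pivot. Dark steel block, x = -5 to 135 mm, y = -50 to 50 mm, flat top 70 mm above the bench; aluminium base plate x = -75 to 175 mm, y = -60 to 60 mm, 8 mm thick. It carries the pocket, guide tube and lever.
- pocket (a point): Centre of the floor of the rectangular pocket in the cell's top, at cell x = 45, y = 0, z = 55 mm. The pocket is 45 mm along the cell's x, 35 mm along its y and 15 mm deep, open at the top.
- guide_tube: Brass tube fixed to the cell, 94 mm long, inclined 30 degrees to the bench. Origin: centre of its mouth, at cell x = -90, y = 0, z = 125 mm. Its z axis is the tube's axis, pointing up and out of the mouth, away from the cell (cell frame -0.866, 0, 0.5); the rod enters along -z. Bore 16 mm, funnelled to 25 mm over the first 13 mm; flat rim 34 mm across outside.
- lever (a joint): Red clamp lever on a vertical pivot at cell x = 115, y = 0. 0 = shut (hard stop), bar along the cell's -x over the pocket; grows as it opens, clockwise from above. At q the knob is at cell x = 115 - 107 cos q, y = 107 sin q mm. Stays where left; about 0.5 N at the knob moves it. Bar 14 mm wide, 93 to 101 mm above the bench, 3 mm over a seated cartridge.
- lever_knob (a point): Centre of the top of the lever's upright round red knob: 16 mm diameter, 35 mm tall, standing on the bar's end; its top is 136 mm above the bench.
- cartridge: Loose blue sample cartridge, a block 40 mm (its x) by 30 mm (its y) by 35 mm high, about 80 g, standing on the bench. Origin at the centre of its underside, z up. It goes into the pocket with its long side along the cell's x axis, either way round; seated, its top stands 20 mm above the cell's top.
- gauge_rod: Loose gauge rod, about 110 g, level in its cradle, axis 50 mm above the bench. Origin on the axis at the brass collar's front face; x points to the tip. Steel shaft 9 mm diameter, tip at x = 85 mm; collar 34 mm diameter, x = -8 to 0; yellow square handle 18 x 18 mm (faces square to its y and z), x = -108 to -8 mm. Grip the handle near x = -55 mm.
- rod_tip (a point): The gauge rod's rounded steel tip, on its axis, 85 mm in front of the collar.
- cradle: Fixed grey cradle of the rod; same heading, origin on the bench below the rod's origin. Base plate 60 mm wide, 8 mm thick, x = -122 to 42 mm. Two notched supports 36 mm wide: under the shaft, x = 12 to 24 mm, 55 mm high; under the handle's end, x = -108 to -94 mm, 49 mm high. Between them the handle is free beside and beneath. Lift straight up.
- magnifier: Fixed magnifier. Origin on the bench under the lens centre, z up, x towards its post. Level round lens in a white ring, 84 mm across, 219 to 231 mm above the bench; black foot x = 50 to 120 mm, y = -50 to 50 mm, 15 mm high; 14 mm post at x = 85 mm, 230 mm tall. Open from -x and both sides.
- reading_point (a point): Reading point in the air, straight under the centre of the magnifier's lens, 150 mm above the bench (69 mm below the ring).
- beaker: Bystander: small glass beaker, 64 mm across, 85 mm tall, standing on the bench. Origin at the centre of its underside.
- reagent_jar: Bystander: amber jar, 52 mm across, 70 mm tall. Origin at the centre of its underside.
- connector_box: Bystander: grey box 50 x 80 x 35 mm with three brass studs on top (45 mm in all). Origin at the centre of its underside.
Things that resemble listed ones, but are neither listed nor needed, are in the scene too. Of the things that look like the cartridge, take the one that is farthest to the robot's left at the start. Of the things that look like the cradle, the smallest one is meant.

How it is judged:
By the outcome, as a careful person would: the job done as asked, in the order asked, and still so for the second after the job is handed in, while the arm keeps its last pose, push and grip.
It also fails if it takes over 72 s, if anything falls off the work surface, if the arm or the gripper's body presses on something with over 40 N, if the wrist force passes 120 N, or if a joint passes its speed limit or range.

ROBOT

A 7-joint arm with a two-finger parallel gripper is mounted at the origin on the work surface. World frame = base frame: x ahead of the robot, y to its left, z up, the work surface at z = 0. Lengths are in m, angles in rad, forces in N, time in s.
With the tool pointing down it reaches from about 0.425 to 0.975 m from the base axis. Payload 16.7 kg.
Tool frame: the origin (TCP) lies at the very end of the fingers, on their centre line; the grasp point (between the pads) lies 19 mm behind it; z points along the fingers, x is the direction in which the jaws open and shut, and the axes are right-handed (so a half turn about z gives the same grasp; the last joint's range is limited). The gripper opens to 85 mm and grips with 20 to 120 N. Pads are 22 mm wide; open, the fingers measure 114 mm over their backs; the gripper's body (76 mm by 85 mm) begins 54 mm behind the grasp point. The pads swing forward as they close: fully open they stand 13 mm farther back than shut.
Start: joints at [-0.149, 0.426, 0.074, 1.606, -0.034, 1.111, -0.067], TCP at [0.675, -0, 0.231] pointing down, gripper open.
Joint ranges: [-2.85, 2.85], [-0.5, 2.14], [-1.23, 1.37], [0.21, 2.46], [-1.02, 4.16], [0.16, 2.05], [-2.73, 2.73]. Speed limits (rad/s): [1.89, 1.89, 2.39, 2.39, 3.01, 3.01, 3.01].

INTERFACE

Orientations are given as a 3x3 rotation matrix whose columns are the frame's x, y, z axes.
In Python, from cell import bot gives the robot as it stands.
- The arm moves only by the shell command python3 -m handwheel 'ROWS' [FORCE]. ROWS is JSON, a list of rows, each an object of numbers: "rx", "ry", "rz": the turn, a rotation vector about the tool's x, y, z in rad; "x", "y", "z": the shift along the tool's x, y, z in m; "fingers": the finger opening in m, from 0 to 0.0854. In form: [{"rx": .., "ry": .., "rz": .., "x": .., "y": .., "z": .., "fingers": ..}, ...]. A call has 1 to 12 rows; each row shifts and turns the commanded pose from where the row before left it, along the tool's axes as they then stand; what a row does not reach is not made up. A row lasts 1/12 s, in which the tool goes at most 41.7 mm and 7.16 degrees, less where a joint would pass 70% of its speed; a pose out of reach is approached as far as the arm can. A call with a gripper value outside its range is refused whole. The fingers move at their own pace and stop on an object; FORCE is the grip in N (left out, the last holds). Time passes only in rows, so rows that do not move let the fingers close. It gives the time, the measured TCP pose, the force and the opening at its end, in the units of the state.
- bot.sense(): the state, without advancing time (a new reading comes with each control period).
- bot.snapshot(name): name is "scene" or "side" or "wrist"; returns the picture (420x560x3 uint8, red, green, blue); there is no depth.
- bot.camera_model(name): a dict with "fovy" (degrees; the focal length in pixels is half the picture's height over the tangent of half this angle, whatever the lens; pixels are square), "cx", "cy" (the principal point, pixels), "pose" (4x4, takes a point from camera to world coordinates). Camera axes: x right, y down, z forward; pixel columns grow to the right and rows downward; lengths in m; the calibration is good to about 2 mm. A picture is of the moment at which its call begins: read the wrist's pose just before it. camera_model takes no time and is no camera call; for the wrist camera it gives the pose at the moment of the call.
- bot.finish_job(): hands the job in, once; it reports no verdict.
Trained networks look in the newest picture that a camera, given by its name, has taken for a name from the list of things; names that differ only in an ending like _2 or _b are one class to them, and where a whole thing is asked for, a point or a joint stands for the part that bears it (a point fixed in the world has none). Each returns a list of dicts, best first, with "conf" (0 to 1); they miss things now and then, are a little off and sometimes report something else, mostly with a low value. They report only what shows in the picture. A call takes as long as a camera call. They do not tell look-alikes from the thing itself.
- bot.boxes_of(label, camera): "extent" ([left, top, width, height] as shares, 0 to 1, of the picture: columns of its width, rows of its height, round what is visible of it).
- bot.cut_out(label, camera): "mask" (420x560 bool, what is visible of it) and "extent" ([left, top, width, height] as shares, 0 to 1, of the picture: columns of its width, rows of its height, round what is visible of it).
- bot.pinpoint(label, camera): "point" ([row, column] as shares, 0 to 1, of the picture: columns of its width, rows of its height: a listed point, or the origin of a listed thing).
The state is a dict: "t": time; "qpos": joint angles; "joint_velocities": joint speeds; "tau": joint torques, N m; "tool_pos": TCP position; "ee_rot": TCP orientation; "wrist_force": force on the tool from outside, world axes, zero at the start; "moment": the same for the moment, N m; "width": finger opening in m.
Only numpy, scipy, OpenCV 4.12 (cv2) and the standard library are available. Lean on these libraries where they do the work, as an engineer would, in place of code of your own. Each camera call takes 0.05 s, during which the arm holds its last target.

## Working session

There is one attempt and no reset: what is moved stays moved. The work goes in short steps, Python scripts to look and compute and a shell command to move; the robot and the scene stay as the last step left them, time stands still between calls to the robot, and variables do not carry over. Pictures are saved under pics/ and viewed, and the job is handed in when it is done.

```bash
ls; mkdir -p pics
python3 - <<'E'
from cell import bot
import cv2, json
s=bot.sense(); print(s['t'],s['tool_pos'],s['ee_rot'],s['width'])
for n in ["scene","side","wrist"]:
    im=bot.snapshot(n); cv2.imwrite(f"pics/{n}0.png",cv2.cvtColor(im,cv2.COLOR_RGB2BGR))
    m=bot.camera_model(n); print(n,m)
E
```

```text
pics
0.0 [ 6.74607683e-01 -8.43039119e-05  2.30620172e-01] [[ 9.99999227e-01 -1.12884875e-04 -1.23858532e-03]
 [-1.13031504e-04 -9.99999987e-01 -1.18315293e-04]
 [-1.23857195e-03  1.18455201e-04 -9.99999226e-01]] 0.08533764563743929
scene {'fovy': 49.62352271069552, 'cx': 278.4098405543257, 'cy': 209.7815391175537, 'pose': array([[-0.4578803 ,  0.64306057, -0.61385563,  1.30340006],
       [ 0.88888425,  0.34294528, -0.30376523,  0.28601328],
       [ 0.01517945, -0.68473472, -0.7286343 ,  1.03397152],
       [ 0.        ,  0.        ,  0.        ,  1.        ]])}
side {'fovy': 46.357098910609764, 'cx': 278.80359864646397, 'cy': 208.59961230829745, 'pose': array([[ 0.78847319, -0.30856805,  0.53206747, -0.10353731],
       [-0.61490692, -0.41532281,  0.67037038, -0.84198767],
       [ 0.01412488, -0.85574104, -0.51721153,  0.71653538],
       [ 0.        ,  0.        ,  0.        ,  1.        ]])}
wrist {'fovy': 64.07665885145515, 'cx': 284.4939681197913, 'cy': 206.39983610733833, 'pose': array([[ 9.99999301e-01, -1.33583756e-04, -1.17483186e-03,
         6.74050936e-01],
       [-4.94628116e-04, -9.49743138e-01, -3.13029914e-01,
         8.01063587e-02],
       [-1.07397278e-03,  3.13030276e-01, -9.49742540e-01,
         3.73175866e-01],
       [ 0.00000000e+00,  0.00000000e+00,  0.00000000e+00,
         1.00000000e+00]])}
```

View pics/scene0.png

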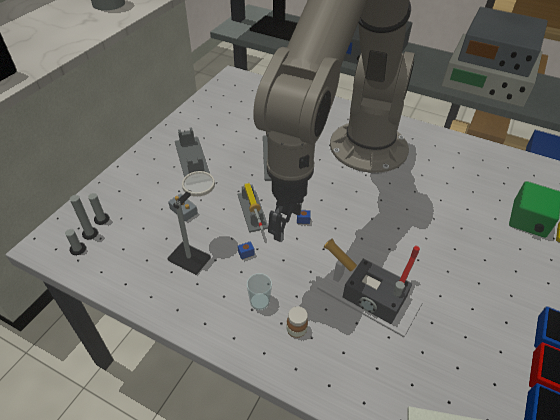

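View pics/side0.png

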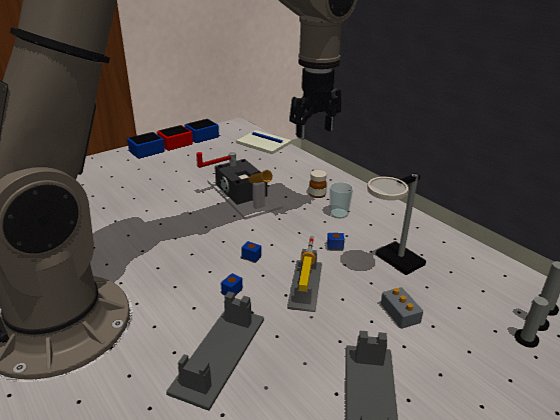

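View pics/wrist0.png

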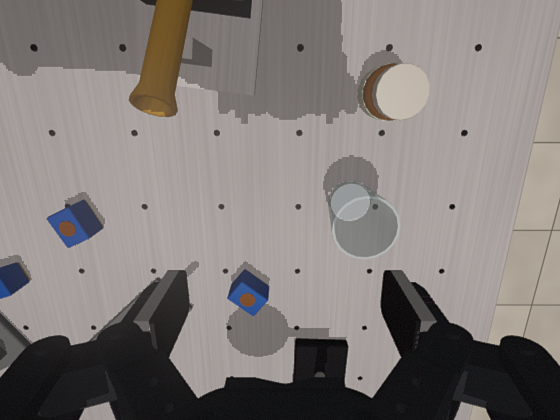

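```bash
cat > h.py <<'E'
from cell import bot
import cv2, numpy as np, json
H,W=420,560
def cam(n):
    m=bot.camera_model(n); f=H/2/np.tan(np.radians(m['fovy'])/2)
    return dict(f=f,cx=m['cx'],cy=m['cy'],T=np.array(m['pose']))
def ray(c,u,v):
    d=np.array([(u-c['cx'])/c['f'],(v-c['cy'])/c['f'],1.]); d=c['T'][:3,:3]@d
    return c['T'][:3,3],d/np.linalg.norm(d)
def onz(c,u,v,z):
    o,d=ray(c,u,v); return o+d*(z-o[2])/d[2]
def proj(c,P):
    P=np.atleast_2d(P); q=(P-c['T'][:3,3])@c['T'][:3,:3]
    return np.c_[c['f']*q[:,0]/q[:,2]+c['cx'],c['f']*q[:,1]/q[:,2]+c['cy']]
def tri(obs):
    A=np.zeros((3,3));b=np.zeros(3)
    for c,u,v in obs:
        o,d=ray(c,u,v);M=np.eye(3)-np.outer(d,d);A+=M;b+=M@o
    return np.linalg.solve(A,b)
def snap(n,name):
    c=cam(n); im=bot.snapshot(n); cv2.imwrite(f"pics/{name}.png",cv2.cvtColor(im,cv2.COLOR_RGB2BGR)); return c,im
def crop(im,name,x0,y0,x1,y1,s):
    cv2.imwrite(f"pics/{name}.png",cv2.cvtColor(cv2.resize(im[y0:y1,x0:x1],None,fx=s,fy=s,interpolation=cv2.INTER_CUBIC),cv2.COLOR_RGB2BGR))
E
python3 - <<'E'
from h import *
Z=dict(cell=0,pocket=.055,guide_tube=.125,lever_knob=.136,cartridge=0,gauge_rod=.05,rod_tip=.05,cradle=0,magnifier=0,beaker=0,reagent_jar=0,connector_box=0)
for n in ["scene","side","wrist"]:
    c=cam(n)
    for l,z in Z.items():
        for d in bot.pinpoint(l,n)[:5]:
            r,k=d['point']; u,v=k*W,r*H
            print(n,l,round(d['conf'],2),(round(u,1),round(v,1)),np.round(onz(c,u,v,z),4)[:2])
print(bot.sense()['t'])
E
```

```text
scene cell 0.82 (352.4, 286.0) [0.5898 0.1614]
scene guide_tube 0.8 (326.7, 240.9) [0.577  0.0678]
scene lever_knob 0.78 (417.1, 249.8) [0.5055 0.2835]
scene cartridge 0.56 (246.2, 256.1) [ 0.6364 -0.1431]
scene cartridge 0.54 (303.0, 219.0) [ 0.4312 -0.0606]
scene gauge_rod 0.58 (253.4, 207.7) [ 0.5019 -0.194 ]
scene rod_tip 0.78 (263.1, 231.5) [ 0.5703 -0.1238]
scene cradle 0.89 (258.3, 217.4) [ 0.49  -0.185]
scene cradle 0.71 (194.5, 166.9) [ 0.3886 -0.4899]
scene cradle 0.64 (275.5, 167.0) [ 0.2581 -0.2459]
scene magnifier 0.89 (206.3, 238.5) [ 0.6351 -0.279 ]
scene beaker 0.67 (257.0, 300.3) [ 0.7491 -0.0452]
scene reagent_jar 0.93 (296.6, 326.7) [0.7699 0.0803]
scene connector_box 0.91 (183.0, 211.7) [ 0.5786 -0.4022]
side cell 0.74 (251.8, 199.3) [0.6026 0.175 ]
side pocket 0.66 (243.1, 177.4) [0.6015 0.2157]
side guide_tube 0.48 (267.7, 176.0) [0.5831 0.0723]
side lever_knob 0.78 (198.8, 152.5) [0.5006 0.2845]
side cartridge 0.77 (253.9, 258.0) [ 0.4432 -0.0595]
side cartridge 0.73 (230.5, 293.3) [ 0.3278 -0.1331]
side cartridge 0.52 (334.1, 248.7) [ 0.6255 -0.148 ]
side gaug
[... 219 characters left out ...]
 336.8) [ 0.2609 -0.2439]
side magnifier 0.6 (378.5, 269.5) [ 0.6516 -0.2719]
side beaker 0.88 (341.7, 215.0) [ 0.7526 -0.0445]
side beaker 0.75 (241.0, 181.2) [0.6406 0.2865]
side reagent_jar 0.73 (317.3, 191.7) [0.7867 0.0952]
side connector_box 0.96 (402.5, 311.8) [ 0.5844 -0.4001]
wrist cell 0.67 (199.6, 9.9) [0.5907 0.1604]
wrist cell 0.17 (351.6, 199.6) [ 0.7523 -0.0347]
wrist guide_tube 0.96 (151.9, 105.3) [0.58   0.0738]
wrist cartridge 0.96 (82.1, 217.8) [ 0.434  -0.0572]
wrist cartridge 0.88 (14.3, 272.3) [ 0.3352 -0.1299]
wrist cartridge 0.8 (248.7, 283.8) [ 0.6286 -0.1464]
wrist beaker 0.71 (350.6, 199.1) [ 0.7511 -0.0341]
wrist reagent_jar 0.87 (377.5, 90.8) [0.7721 0.0851]
1.95
```

```bash
python3 -m handwheel '[{"x":-0.0375,"y":0.01,"z":0.012},{"x":-0.0375,"y":0.01,"z":0.012},{"x":-0.0375,"y":0.01,"z":0.012},{"x":-0.0375,"y":0.01,"z":0.012},{"x":-0.0375,"y":0.01,"z":0.012},{"x":-0.0375,"y":0.01,"z":0.012},{"x":0},{"x":0}]'
python3 - <<'E'
from h import *
c,im=snap("wrist","w1")
for d in bot.cut_out("cartridge","wrist")[:3]:
    m=d['mask']; print(d['conf'],np.round(np.array(d['extent'])*[W,H,W,H]))
    cnt=max(cv2.findContours(m.astype(np.uint8),0,2)[0],key=cv2.contourArea)
    print(cv2.approxPolyDP(cv2.convexHull(cnt),4,True).reshape(-1,2).tolist())
for d in bot.pinpoint("cartridge","wrist")[:3]:
    r,k=d['point'];print(d['conf'],k*W,r*H,onz(c,k*W,r*H,0))
E
```

```text
0.95 [  3. 263.  28.  34.]
[[18, 263], [28, 282], [0, 298], [0, 267]]
0.92 [ 46. 200.  59.  47.]
[[84, 200], [102, 228], [67, 247], [46, 218]]
0.61 [227. 271.  46.  41.]
[[243, 270], [269, 289], [254, 314], [227, 298], [231, 281]]
0.81 83.60799999999999 214.40999999999997 [ 4.36638452e-01 -5.28915538e-02  5.55111512e-17]
0.79 248.696 281.40000000000003 [ 0.628717   -0.14296829  0.        ]
0.69 15.12 273.0 [ 0.33603835 -0.13086191  0.        ]schema error: expected keys rx, ry, rz, x, y, z, fingers
```

View pics/w1.png

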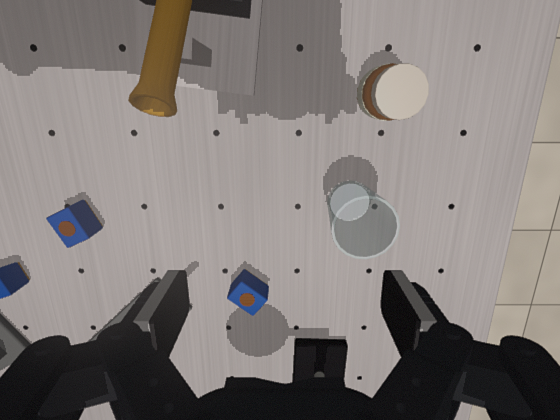

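The arm didn't move, because each row needs every key. The picture is unchanged: cartridge look-alikes at (75,225), (10,275) and (248,290).

```bash
python3 -m handwheel '[{"rx":0,"ry":0,"rz":0,"x":-0.0375,"y":0.01,"z":0.012,"fingers":0.085},{"rx":0,"ry":0,"rz":0,"x":-0.0375,"y":0.01,"z":0.012,"fingers":0.085},{"rx":0,"ry":0,"rz":0,"x":-0.0375,"y":0.01,"z":0.012,"fingers":0.085},{"rx":0,"ry":0,"rz":0,"x":-0.0375,"y":0.01,"z":0.012,"fingers":0.085},{"rx":0,"ry":0,"rz":0,"x":-0.0375,"y":0.01,"z":0.012,"fingers":0.085},{"rx":0,"ry":0,"rz":0,"x":-0.0375,"y":0.01,"z":0.012,"fingers":0.085},{"rx":0,"ry":0,"rz":0,"x":0,"y":0,"z":0,"fingers":0.085},{"rx":0,"ry":0,"rz":0,"x":0,"y":0,"z":0,"fingers":0.085}]'
python3 - <<'E'
from h import *
print(bot.sense()['t'],bot.sense()['tool_pos'])
c,im=snap("wrist","w2")
for d in bot.cut_out("cartridge","wrist")[:3]:
    m=d['mask']; print(d['conf'],np.round(np.array(d['extent'])*[W,H,W,H]))
    cnt=max(cv2.findContours(m.astype(np.uint8),0,2)[0],key=cv2.contourArea)
    print(cv2.approxPolyDP(cv2.convexHull(cnt),3,True).reshape(-1,2).tolist())
for d in bot.pinpoint("cartridge","wrist")[:3]:
    r,k=d['point'];print(d['conf'],k*W,r*H,onz(c,k*W,r*H,0))
E
```

```text
t: 2.77
tool_pos: [0.448, -0.0606, 0.1592]
ee_rot: [[1.0, -0.001, -0.001], [-0.001, -1.0, 0.0], [-0.001, -0.0, -1.0]]
wrist_force: [0.3, 0.7, 1.1]
width: 0.085
2.7667 [ 0.44803912 -0.06061801  0.15917179]
0.81 [248. 158.  53.  64.]
[[280, 159], [298, 204], [267, 218], [247, 177], [252, 169]]
0.77 [132. 243.  60.  46.]
[[179, 242], [189, 268], [142, 289], [131, 269], [144, 252]]
0.72 [445. 251.  69.  55.]
[[463, 250], [480, 259], [510, 286], [488, 306], [460, 287], [447, 271], [450, 262]]
0.76 464.688 267.498 [ 0.62818419 -0.14484546  0.        ]
0.67 271.88 181.482 [ 0.43541602 -0.05560865  0.        ]
```

View pics/w2.png

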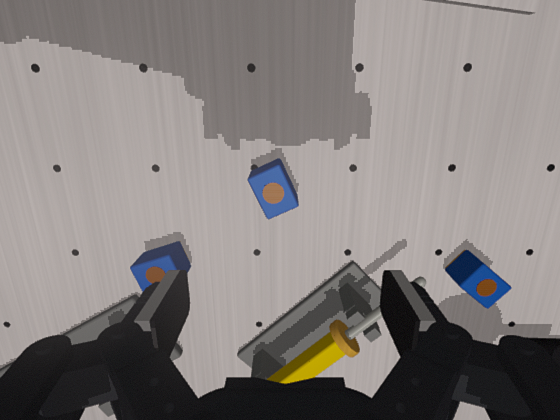

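Look-alikes for the cartridge: (273,188), world y -0.056; (160,268), y -0.13; (478,280), y -0.145. The one at (273,188) has the greatest y, so it is the farthest left. Enlarged crop to confirm it.

Run:
```python
import cv2
im=cv2.imread('pics/w2.png')[140:230,230:320]
cv2.imwrite('pics/w2c.png',cv2.resize(im,None,fx=6,fy=6,interpolation=cv2.INTER_CUBIC))
```

```text
(no output)
```

View pics/w2c.png

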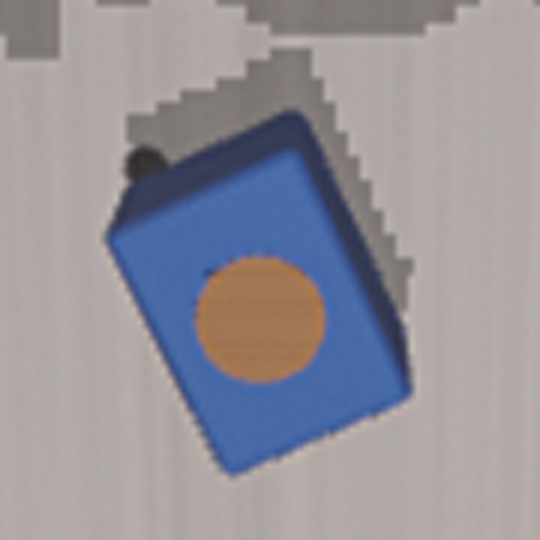

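The crop shows a blue block with an orange disc and its top face corners at crop px (108,240), (298,150), (412,397) and (232,475).

Run:
```python
from h import *
c=cam("wrist")
q=np.array([(108,240),(298,150),(412,397),(232,475)])/6+[230,140]
P=np.array([onz(c,u,v,.035)for u,v in q]);print(P.round(4));print(P.mean(0))
for i in range(4):
    d=P[(i+1)%4]-P[i];print(np.linalg.norm(d),np.degrees(np.arctan2(d[1],d[0])))
# disc
print(onz(c,260/6+230,319/6+140,.035))
```

```text
[[ 0.4207 -0.045   0.035 ]
 [ 0.4467 -0.0326  0.035 ]
 [ 0.4624 -0.0675  0.035 ]
 [ 0.4371 -0.0791  0.035 ]]
[ 0.44173119 -0.05602544  0.035     ]
0.028746532351696694 25.537484321566538
0.038322899856900454 -65.7033782733218
0.027857779287779428 -155.38032068656065
0.03786773747847282 115.63194057249831
[ 0.44131064 -0.05614991  0.035     ]
```

```bash
python3 -m handwheel '[{"rx":0,"ry":0,"rz":0,"x":-0.0065,"y":-0.0046,"z":0,"fingers":0.085},{"rx":0,"ry":0,"rz":-0.109,"x":0,"y":0,"z":0.01,"fingers":0.085},{"rx":0,"ry":0,"rz":-0.109,"x":0,"y":0,"z":0.02,"fingers":0.085},{"rx":0,"ry":0,"rz":-0.109,"x":0,"y":0,"z":0.02,"fingers":0.085},{"rx":0,"ry":0,"rz":-0.109,"x":0,"y":0,"z":0.02,"fingers":0.085},{"rx":0,"ry":0,"rz":0,"x":0,"y":0,"z":0.03,"fingers":0.085},{"rx":0,"ry":0,"rz":0,"x":0,"y":0,"z":0.02,"fingers":0.085},{"rx":0,"ry":0,"rz":0,"x":0,"y":0,"z":0.014,"fingers":0.085},{"rx":0,"ry":0,"rz":0,"x":0,"y":0,"z":0.009,"fingers":0.085},{"rx":0,"ry":0,"rz":0,"x":0,"y":0,"z":0,"fingers":0.06},{"rx":0,"ry":0,"rz":0,"x":0,"y":0,"z":0,"fingers":0.05}]'
python3 - <<'E'
from h import *
c,im=snap("wrist","w3")
print(bot.sense()['wrist_force'])
E
```

```text
t: 3.83
tool_pos: [0.4436, -0.0551, 0.0164]
ee_rot: [[0.906, 0.423, -0.001], [0.423, -0.906, 0.0], [-0.0, -0.0, -1.0]]
wrist_force: [-0.7, 0.6, 0.3]
width: 0.0631
[ 0.07270396 -0.16247354 -0.08743703]
```

View pics/w3.png

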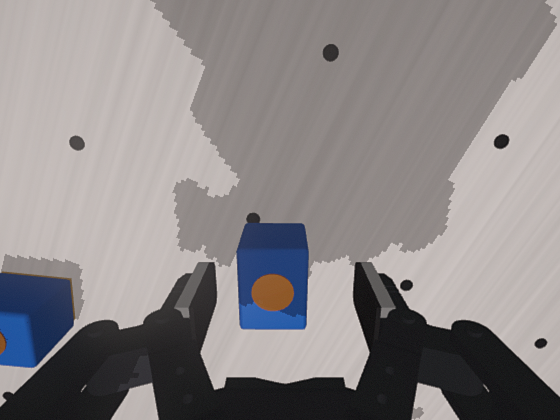

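The cartridge is squarely between the pads at (272,290), slightly left of their middle at (285,290). I'll shift 3 mm and grip.

```bash
python3 -m handwheel '[{"rx":0,"ry":0,"rz":0,"x":-0.003,"y":0,"z":0,"fingers":0.05},{"rx":0,"ry":0,"rz":0,"x":0,"y":0,"z":0,"fingers":0.02},{"rx":0,"ry":0,"rz":0,"x":0,"y":0,"z":0,"fingers":0.02},{"rx":0,"ry":0,"rz":0,"x":0,"y":0,"z":0,"fingers":0.02},{"rx":0,"ry":0,"rz":0,"x":0,"y":0,"z":0,"fingers":0.02},{"rx":0,"ry":0,"rz":0,"x":0,"y":0,"z":0,"fingers":0.02},{"rx":0,"ry":0,"rz":0,"x":0,"y":0,"z":0,"fingers":0.02}]' 40
python3 - <<'E'
from h import *
c,im=snap("wrist","w4")
E
```

```text
t: 4.47
tool_pos: [0.441, -0.0568, 0.0172]
ee_rot: [[0.907, 0.422, 0.001], [0.422, -0.907, -0.0], [0.001, 0.0, -1.0]]
wrist_force: [-4.3, -0.4, 12.8]
width: 0.0287
```

View pics/w4.png

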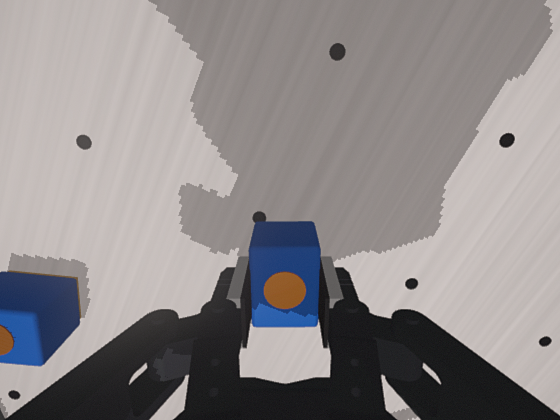

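```bash
python3 -m handwheel '[{"rx":0,"ry":0,"rz":0,"x":0,"y":0,"z":-0.01,"fingers":0.02},{"rx":0,"ry":0,"rz":0,"x":0,"y":0,"z":-0.035,"fingers":0.02},{"rx":0,"ry":0,"rz":0.109,"x":0,"y":0,"z":-0.035,"fingers":0.02},{"rx":0,"ry":0,"rz":0.109,"x":0,"y":0,"z":-0.035,"fingers":0.02},{"rx":0,"ry":0,"rz":0.109,"x":0,"y":0,"z":-0.035,"fingers":0.02},{"rx":0,"ry":0,"rz":0.109,"x":0,"y":0,"z":-0.035,"fingers":0.02},{"rx":0,"ry":0,"rz":0,"x":0.025,"y":-0.025,"z":-0.02,"fingers":0.02},{"rx":0,"ry":0,"rz":0,"x":0.027,"y":-0.03,"z":-0.02,"fingers":0.02},{"rx":0,"ry":0,"rz":0,"x":0.027,"y":-0.03,"z":-0.02,"fingers":0.02},{"rx":0,"ry":0,"rz":0,"x":0.027,"y":-0.03,"z":-0.02,"fingers":0.02},{"rx":0,"ry":0,"rz":0,"x":0.027,"y":-0.03,"z":-0.02,"fingers":0.02},{"rx":0,"ry":0,"rz":0,"x":0.025,"y":-0.03,"z":-0.02,"fingers":0.02}]'
python3 - <<'E'
from h import *
for n in ["wrist","scene","side"]:
    c,im=snap(n,n+"5")
    if n=="wrist": print(repr(c))
    for l,z in dict(cell=0,pocket=.055,guide_tube=.125,lever_knob=.136).items():
        for d in bot.pinpoint(l,n)[:2]:
            r,k=d['point'];print(n,l,round(d['conf'],2),(round(k*W,1),round(r*H,1)),onz(c,k*W,r*H,z).round(4))
print(bot.sense()['tool_pos'],bot.sense()['width'])
E
```

```text
t: 5.52
tool_pos: [0.5899, 0.109, 0.3164]
ee_rot: [[1.0, -0.0, 0.001], [-0.0, -1.0, 0.0], [0.001, -0.0, -1.0]]
wrist_force: [0.7, -0.9, -1.1]
width: 0.0292
{'f': np.float64(335.57051016449947), 'cx': 284.4939681197913, 'cy': 206.39983610733833, 'T': array([[ 9.99999417e-01, -1.01456471e-03,  3.68688845e-04,
         5.89058739e-01],
       [-8.48372496e-04, -9.49839912e-01, -3.12735386e-01,
         1.89073417e-01],
       [ 6.67485665e-04,  3.12734891e-01, -9.49840219e-01,
         4.58829972e-01],
       [ 0.00000000e+00,  0.00000000e+00,  0.00000000e+00,
         1.00000000e+00]])}
wrist cell 0.87 (284.9, 120.1) [0.5898 0.1586 0.    ]
wrist cell 0.22 (285.5, 252.9) [ 0.5907 -0.0358  0.    ]
wrist pocket 0.85 (291.4, 78.3) [0.5971 0.2079 0.055 ]
wrist guide_tube 0.95 (279.0, 209.2) [0.5834 0.0761 0.125 ]
scene cell 0.58 (350.5, 284.4) [0.5872 0.1549 0.    ]
scene pocket 0.94 (373.3, 284.0) [0.5967 0.2135 0.055 ]
scene guide_tube 0.91 (328.1, 244.5) [0.5863 0.0757 0.125 ]
scene guide_tube 0.49 (350.6, 284.9) [0.675  0.1715 0.125 ]
scene lever_knob 0.81 (417.7, 250.5) [0.5069 0.2855 0.136 ]
side cell 0.64 (252.0, 201.0) [0.5974 0.1665 0.    ]
side pocket 0.64 (243.4, 176.9) [0.6039 0.2178 0.055 ]
side guide_tube 0.57 (266.0, 175.8) [0.5802 0.0757 0.125 ]
side guide_tube 0.15 (242.4, 179.9) [0.5177 0.0934 0.125 ]
side lever_knob 0.8 (197.5, 154.4) [0.4914 0.2757 0.136 ]
[0.58931745 0.10764919 0.31431304] 0.02903956766513761
```

View pics/wrist5.png

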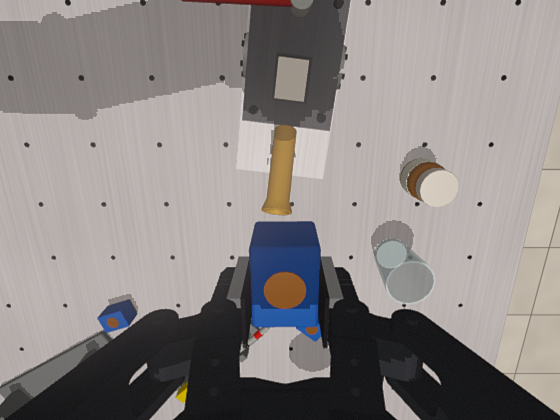

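View pics/side5.png

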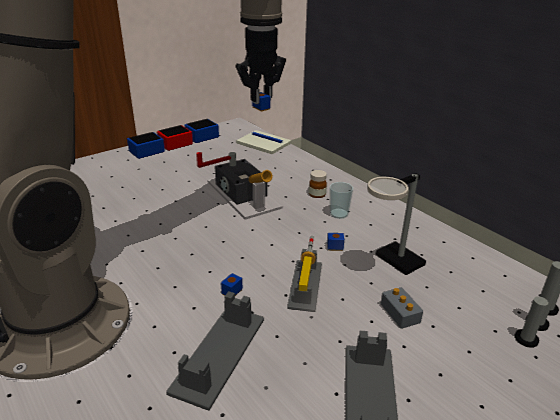

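Wrist view: pocket at (292,79), block front corners near (243,120) and (332,130), tube mouth at (277,209), lever bar at the top edge. Enlarging for corners.

Run:
```python
import cv2
im=cv2.imread('pics/wrist5.png')[0:200,220:370]
cv2.imwrite('pics/w5a.png',cv2.resize(im[:140],None,fx=5,fy=4.2,interpolation=cv2.INTER_CUBIC))
cv2.imwrite('pics/w5b.png',cv2.resize(cv2.imread('pics/wrist5.png')[110:220,225:345],None,fx=5,fy=5,interpolation=cv2.INTER_CUBIC))
```

```text
(no output)
```

View pics/w5a.png

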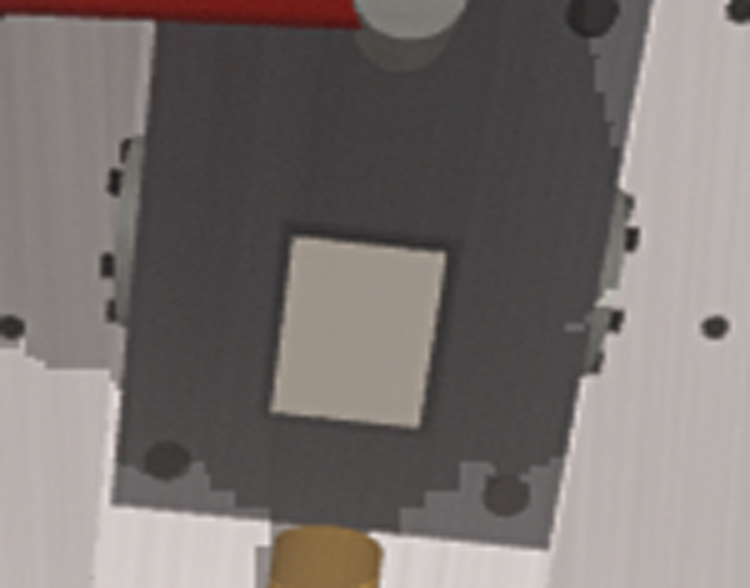

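View pics/w5b.png

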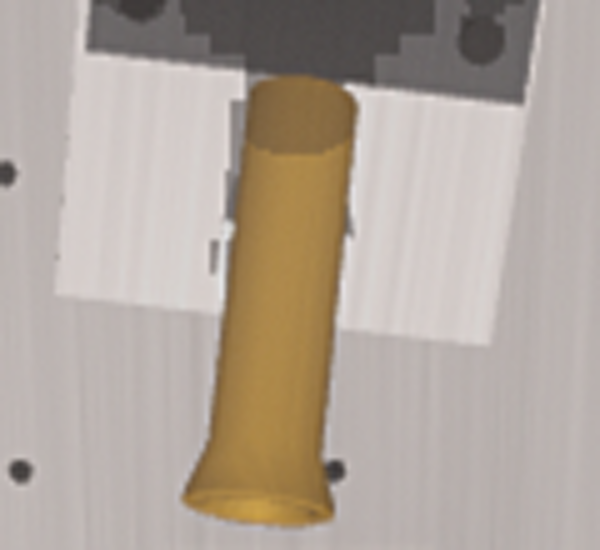

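```bash
cat > fit.py <<'E'
from h import *
from scipy.optimize import least_squares
T=np.array([[9.99999417e-01,-1.01456471e-03,3.68688845e-04,5.89058739e-01],[-8.48372496e-04,-9.49839912e-01,-3.12735386e-01,1.89073417e-01],[6.67485665e-04,3.12734891e-01,-9.49840219e-01,4.58829972e-01],[0,0,0,1]])
c=dict(f=335.5705,cx=284.494,cy=206.3998,T=T)
A=lambda p:(p[0]/5+220,p[1]/4.2); B=lambda p:(p[0]/5+225,p[1]/5+110)
pz=.055
L=[((22.5+45,17.5,55),A((290,235))),((67.5,-17.5,55),A((447,252))),((22.5,-17.5,55),A((418,428))),((22.5,17.5,55),A((270,412))),
((-5,50,70),A((112,505))),((-5,-50,70),A((548,548))),((-75,60,8),B((55,295))),((-75,-60,8),B((490,345))),
((-90,17,125),B((182,500))),((-90,-17,125),B((334,518)))]
M=np.array([l[0]for l in L])/1e3;U=np.array([l[1]for l in L])
def tf(p,M):
    s,k=np.sin(p[2]),np.cos(p[2]);R=np.array([[k,-s,0],[s,k,0],[0,0,1]]);return M@R.T+[p[0],p[1],0]
if __name__=="__main__":
    r=least_squares(lambda p:(proj(c,tf(p,M))-U).ravel(),[.59,.16,1.45],loss='soft_l1')
    print(r.x,np.degrees(r.x[2]));print((proj(c,tf(r.x,M))-U).round(1).tolist())
    for n in("scene","side"):
        cc=cam(n)
        print(n,proj(cc,tf(r.x,np.array([[-.090,0,.125],[.045,0,.055],[0,0,0]]))).round(1).tolist())
    print(tf(r.x,np.array([[-.090,0,.125],[.045,0,.055],[.115,0,.1],[.008,0,.1],[.115,.107,.136]])))
    w=cam("wrist");
E
python3 fit.py
```

```text
[0.59164538 0.16219673 1.45230679] 83.21104958764082
[[0.0, -0.3], [0.1, -0.3], [0.4, 0.0], [-0.3, 0.1], [-0.5, -0.0], [0.2, 0.4], [0.0, -0.3], [0.0, -0.2], [-0.7, 0.3], [0.9, 0.3]]
scene [[327.9, 242.7], [370.8, 283.1], [352.4, 286.7]]
side [[266.9, 176.1], [243.5, 179.0], [251.2, 202.2]]
[[0.58100626 0.07282778 0.125     ]
 [0.59696494 0.2068812  0.055     ]
 [0.60523982 0.27639038 0.1       ]
 [0.59259108 0.17014063 0.1       ]
 [0.49899007 0.28903912 0.136     ]]
```

```bash
python3 -m handwheel '[{"rx":0,"ry":0,"rz":0,"x":0.0025,"y":-0.033,"z":0,"fingers":0.02},{"rx":0,"ry":0,"rz":0,"x":0.0025,"y":-0.033,"z":0,"fingers":0.02},{"rx":0,"ry":0,"rz":0,"x":0.0025,"y":-0.032,"z":0.02,"fingers":0.02},{"rx":0,"ry":0,"rz":0.1185,"x":0,"y":0,"z":0.03,"fingers":0.02},{"rx":0,"ry":0,"rz":0,"x":0,"y":0,"z":0.04,"fingers":0.02},{"rx":0,"ry":0,"rz":0,"x":0,"y":0,"z":0.04,"fingers":0.02},{"rx":0,"ry":0,"rz":0,"x":0,"y":0,"z":0.035,"fingers":0.02},{"rx":0,"ry":0,"rz":0,"x":0,"y":0,"z":0.02,"fingers":0.02},{"rx":0,"ry":0,"rz":0,"x":0,"y":0,"z":0,"fingers":0.02},{"rx":0,"ry":0,"rz":0,"x":0,"y":0,"z":0,"fingers":0.02}]'
python3 - <<'E'
from h import *
c,im=snap("wrist","w6")
print(c['T'].tolist())
s=bot.sense();print(s['tool_pos'],s['wrist_force'])
E
```

```text
t: 7.1
tool_pos: [0.5967, 0.2057, 0.129]
ee_rot: [[0.993, -0.118, -0.002], [-0.118, -0.993, -0.001], [-0.001, 0.001, -1.0]]
wrist_force: [0.3, 1.1, -0.6]
width: 0.029
[[0.9929234725316556, -0.11225473344607796, -0.0387537419435402, 0.605584046990093], [-0.11874536406720114, -0.9428416211605688, -0.3113666904469013, 0.2853301228923314], [-0.0015862560399814106, 0.31376512270527857, -0.9494993057214496, 0.27132179843082094], [0.0, 0.0, 0.0, 1.0]]
[0.59753343 0.20598781 0.13042697] [0.04028755 0.23095969 0.91036383]
```

View pics/w6.png

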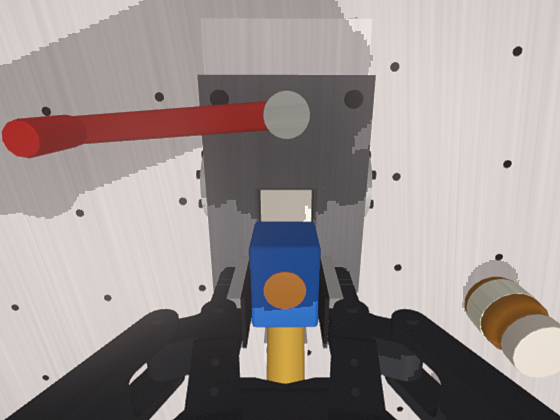

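The cartridge (285,275) is over the pocket, whose open part shows at (286,205), and the edges are parallel. Knob at (22,138), pivot cap at (287,115). Checking the fit against this view.

Run:
```python
from fit import *
p=[0.59164538,0.16219673,1.45230679]
c=dict(c); c['T']=np.array([[0.9929234725316556,-0.11225473344607796,-0.0387537419435402,0.605584046990093],[-0.11874536406720114,-0.9428416211605688,-0.3113666904469013,0.2853301228923314],[-0.0015862560399814106,0.31376512270527857,-0.9494993057214496,0.27132179843082094],[0,0,0,1]])
K=np.array([[135,50,70],[135,-50,70],[67.5,17.5,70],[67.5,-17.5,70],[67.5,17.5,55],[67.5,-17.5,55]])/1e3
print(proj(c,tf(p,K)).round(1).tolist())
k=onz(c,22,138,.136); d=k-tf(p,np.array([[.115,0,.136]]))[0]
print(k,np.linalg.norm(d[:2]))
s=p[2];cx,cy=d[0]*np.cos(s)+d[1]*np.sin(s),-d[0]*np.sin(s)+d[1]*np.cos(s);print("q",np.degrees(np.arctan2(cy,-cx)))
# cartridge top centre disc in hand, height tcp+0.0178
z=bot.sense()['tool_pos'][2]-.0172+.035; print(onz(c,285,290,z), bot.sense()['tool_pos'])
```

```text
[[197.0, 74.7], [375.8, 74.6], [258.1, 191.0], [314.3, 191.0], [259.8, 184.9], [312.5, 184.9]]
[0.49962628 0.28181416 0.136     ] 0.10575271018118965
q 86.15088817650074
[0.59636997 0.20813438 0.14822697] [0.59753343 0.20598781 0.13042697]
```

```bash
python3 -m handwheel '[{"rx":0,"ry":0,"rz":0,"x":0,"y":0,"z":0.02,"fingers":0.02},{"rx":0,"ry":0,"rz":0,"x":0,"y":0,"z":0.015,"fingers":0.02},{"rx":0,"ry":0,"rz":0,"x":0,"y":0,"z":0.008,"fingers":0.02},{"rx":0,"ry":0,"rz":0,"x":0,"y":0,"z":0.005,"fingers":0.02},{"rx":0,"ry":0,"rz":0,"x":0,"y":0,"z":0.003,"fingers":0.02},{"rx":0,"ry":0,"rz":0,"x":0,"y":0,"z":0,"fingers":0.02}]'
python3 - <<'E'
from h import *
c,im=snap("wrist","w7")
s=bot.sense();print(s['tool_pos'],s['wrist_force'])
E
```

```text
t: 7.65
tool_pos: [0.5973, 0.206, 0.0789]
ee_rot: [[0.993, -0.118, 0.001], [-0.118, -0.993, 0.0], [0.001, -0.0, -1.0]]
wrist_force: [-0.3, -0.0, -1.4]
width: 0.0292
[0.59734417 0.20599477 0.07912319] [ 0.43190031 -0.12008279 -0.47187919]
```

View pics/w7.png

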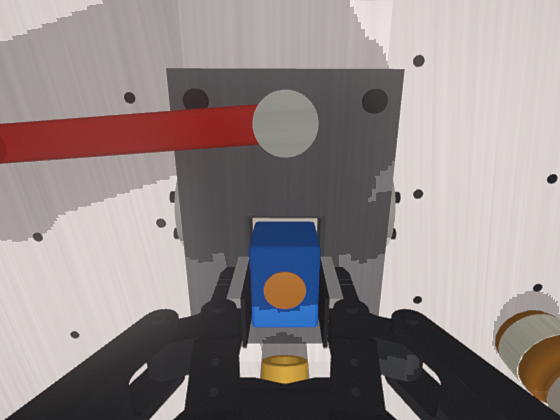

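It is in the pocket with no contact force. I'll lower it the rest of the way and release.

```bash
python3 -m handwheel '[{"rx":0,"ry":0,"rz":0,"x":0,"y":0,"z":0.004,"fingers":0.02},{"rx":0,"ry":0,"rz":0,"x":0,"y":0,"z":0.002,"fingers":0.02},{"rx":0,"ry":0,"rz":0,"x":0,"y":0,"z":0,"fingers":0.04},{"rx":0,"ry":0,"rz":0,"x":0,"y":0,"z":0,"fingers":0.05},{"rx":0,"ry":0,"rz":0,"x":0,"y":0,"z":0,"fingers":0.06},{"rx":0,"ry":0,"rz":0,"x":0,"y":0,"z":-0.01,"fingers":0.06},{"rx":0,"ry":0,"rz":0,"x":0,"y":0,"z":-0.03,"fingers":0.06},{"rx":0,"ry":0,"rz":0,"x":0,"y":0,"z":-0.04,"fingers":0.06},{"rx":0,"ry":0,"rz":0,"x":0,"y":0,"z":-0.04,"fingers":0.06},{"rx":0,"ry":0,"rz":0,"x":0,"y":0,"z":0,"fingers":0.06}]'
python3 - <<'E'
from h import *
c,im=snap("wrist","w8")
s=bot.sense();print(s['tool_pos'],s['wrist_force'],s['qpos'].round(2))
print(c['T'].tolist())
E
```

```text
t: 8.53
tool_pos: [0.6002, 0.207, 0.2013]
ee_rot: [[0.993, -0.119, 0.01], [-0.119, -0.993, 0.004], [0.009, -0.006, -1.0]]
wrist_force: [1.4, 0.6, 0.8]
width: 0.0601
[0.59910721 0.20663985 0.19787711] [-0.91387828 -0.69300482 -0.95808085] [-0.41  0.39 -0.03  1.74  0.01  1.01 -0.56]
[[0.9928328862208561, -0.11616277338908772, -0.028090391896837066, 0.6075155690850266], [-0.1191650218133842, -0.9443553744342892, -0.30658216574563985, 0.28595785905311716], [0.009086122086903, 0.30773224864421783, -0.9514296114425873, 0.3441011426638584], [0.0, 0.0, 0.0, 1.0]]
```

View pics/w8.png

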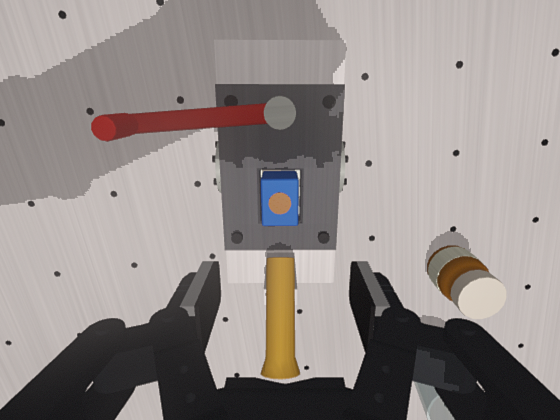

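The cartridge is seated in the pocket with its disc at (280,204); knob at (104,127), pivot cap at (280,112).

Run:
```python
from fit import *
p=[0.59164538,0.16219673,1.45230679]
c=dict(c); c['T']=np.array([[0.9928328862208561,-0.11616277338908772,-0.028090391896837066,0.6075155690850266],[-0.1191650218133842,-0.9443553744342892,-0.30658216574563985,0.28595785905311716],[0.009086122086903,0.30773224864421783,-0.9514296114425873,0.3441011426638584],[0,0,0,1]])
print(proj(c,tf(p,np.array([[45,0,90],[135,50,70],[135,-50,70]])/1e3)))
s=bot.sense();R=np.array(s['ee_rot']);t=np.array(s['tool_pos']);print(t)
for l,u,v in [('pic',104,127)]+[('net',d['point'][1]*W,d['point'][0]*H) for d in bot.pinpoint('lever_knob','wrist')[:1]]:
    k=onz(c,u,v,.136); d=(k-[.1,0,0])[:2]; a=np.array(p[:2]);e=k[:2]-a
    X=e@[np.cos(p[2]),np.sin(p[2])];Y=e@[-np.sin(p[2]),np.cos(p[2])]
    print(l,u,v,k,'cell',X,Y,'q',np.degrees(np.arctan2(Y,.115-X)),'tool delta',R.T@(np.r_[k[:2],.108]-t))
```

```text
[[280.25917964 203.51025328]
 [214.52986947  83.90177358]
 [344.79296192  83.81514463]]
[0.59910721 0.20663985 0.19787711]
pic 104 127 [0.49940922 0.28210748 0.136     ] cell 0.10816651335935268 0.10576437501067688 q 86.30323075534815 tool delta [-0.1085469  -0.06275767  0.08939795]
net 101.69600000000001 128.604 [0.49776832 0.28135386 0.136     ] cell 0.10722419778268646 0.10730468045513827 q 85.85532275196225 tool delta [-0.11008688 -0.06181492  0.08938369]
```

```bash
python3 -m handwheel '[{"rx":0,"ry":0,"rz":0,"x":-0.0363,"y":-0.0208,"z":0,"fingers":0.06},{"rx":0,"ry":0,"rz":0,"x":-0.0363,"y":-0.0208,"z":0,"fingers":0.06},{"rx":0,"ry":0,"rz":0,"x":-0.0364,"y":-0.0209,"z":0,"fingers":0.06},{"rx":0,"ry":0,"rz":0,"x":0,"y":0,"z":0.02,"fingers":0.05},{"rx":0,"ry":0,"rz":0,"x":0,"y":0,"z":0.025,"fingers":0.05},{"rx":0,"ry":0,"rz":0,"x":0,"y":0,"z":0.025,"fingers":0.05},{"rx":0,"ry":0,"rz":0,"x":0,"y":0,"z":0.015,"fingers":0.05},{"rx":0,"ry":0,"rz":0,"x":0,"y":0,"z":0.003,"fingers":0.05},{"rx":0,"ry":0,"rz":0,"x":0,"y":0,"z":0,"fingers":0.05}]' 20
python3 - <<'E'
from h import *
c,im=snap("wrist","w9")
s=bot.sense();print(s['tool_pos'],s['wrist_force'],s['qpos'].round(2))
E
```

```text
t: 9.38
tool_pos: [0.4957, 0.2798, 0.1031]
ee_rot: [[0.993, -0.118, -0.003], [-0.118, -0.993, -0.002], [-0.002, 0.002, -1.0]]
wrist_force: [0.7, 0.4, -0.2]
width: 0.0501
[0.49641371 0.28020273 0.10426127] [0.16394151 0.25471198 0.01169859] [-0.57  0.41 -0.08  1.95  0.04  0.79 -0.78]
```

View pics/w9.png

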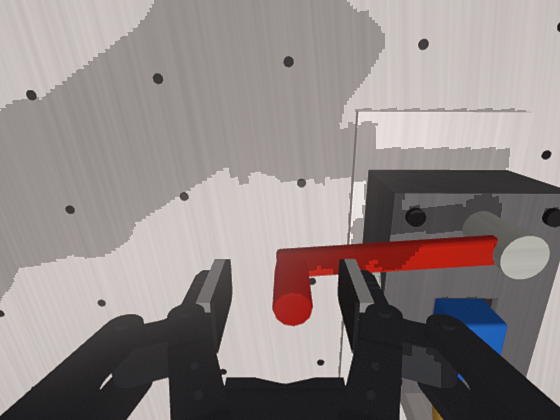

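The knob's top at (292,308) lies between the pads. I'll raise 5 mm off the bar and close lightly.

```bash
python3 -m handwheel '[{"rx":0,"ry":0,"rz":0,"x":0.002,"y":-0.0015,"z":-0.005,"fingers":0.05},{"rx":0,"ry":0,"rz":0,"x":0,"y":0,"z":0,"fingers":0.03},{"rx":0,"ry":0,"rz":0,"x":0,"y":0,"z":0,"fingers":0.01},{"rx":0,"ry":0,"rz":0,"x":0,"y":0,"z":0,"fingers":0.01},{"rx":0,"ry":0,"rz":0,"x":0,"y":0,"z":0,"fingers":0.01},{"rx":0,"ry":0,"rz":0,"x":0,"y":0,"z":0,"fingers":0.01},{"rx":0,"ry":0,"rz":0,"x":0,"y":0,"z":0,"fingers":0.01}]' 20
python3 - <<'E'
from fit import *
p=[0.59164538,0.16219673,1.45230679]
s=bot.sense();t=np.array(s['tool_pos']);print(t,s['wrist_force'])
e=t[:2]-p[:2];X=e@[np.cos(p[2]),np.sin(p[2])];Y=e@[-np.sin(p[2]),np.cos(p[2])];print(X,Y)
q0=np.arctan2(Y,.115-X);r=np.hypot(Y,.115-X);print(np.degrees(q0),r)
q=np.linspace(q0,0,13);kx=.115-.107*np.cos(q);ky=.107*np.sin(q)
# tool y=-cell x ; tool x = -cell y
print(np.c_[-np.diff(ky),-np.diff(kx)].round(4).tolist())
E
```

```text
t: 10.02
tool_pos: [0.4991, 0.2819, 0.1101]
ee_rot: [[0.993, -0.118, 0.001], [-0.118, -0.993, 0.001], [0.001, -0.001, -1.0]]
wrist_force: [-1.0, -0.6, 7.8]
width: 0.0153
[0.4990714  0.28192356 0.11010479] [-1.04579756 -0.5649929   7.79503883]
0.10794394038935047 0.10607808912942691
86.19442850548106 0.10631250618144453
[[0.0017, 0.0133], [0.0034, 0.013], [0.005, 0.0124], [0.0065, 0.0117], [0.0079, 0.0108], [0.0092, 0.0098], [0.0103, 0.0085], [0.0113, 0.0072], [0.0121, 0.0057], [0.0128, 0.0041], [0.0132, 0.0025], [0.0134, 0.0008]]
```

Gripped (width 15 mm). Swinging the knob along its arc.

```bash
python3 -m handwheel '[{"rx":0,"ry":0,"rz":0,"x":0.0017,"y":0.0133,"z":0,"fingers":0.01},{"rx":0,"ry":0,"rz":0,"x":0.0034,"y":0.013,"z":0,"fingers":0.01},{"rx":0,"ry":0,"rz":0,"x":0.005,"y":0.0124,"z":0,"fingers":0.01},{"rx":0,"ry":0,"rz":0,"x":0.0065,"y":0.0117,"z":0,"fingers":0.01},{"rx":0,"ry":0,"rz":0,"x":0.0079,"y":0.0108,"z":0,"fingers":0.01},{"rx":0,"ry":0,"rz":0,"x":0.0092,"y":0.0098,"z":0,"fingers":0.01},{"rx":0,"ry":0,"rz":0,"x":0.0103,"y":0.0085,"z":0,"fingers":0.01},{"rx":0,"ry":0,"rz":0,"x":0.0113,"y":0.0072,"z":0,"fingers":0.01},{"rx":0,"ry":0,"rz":0,"x":0.0121,"y":0.0057,"z":0,"fingers":0.01},{"rx":0,"ry":0,"rz":0,"x":0.0128,"y":0.0041,"z":0,"fingers":0.01},{"rx":0,"ry":0,"rz":0,"x":0.0132,"y":0.0025,"z":0,"fingers":0.01},{"rx":0,"ry":0,"rz":0,"x":0.01,"y":0.0008,"z":0,"fingers":0.01}]'; python3 -m handwheel '[{"rx":0,"ry":0,"rz":0,"x":0.0034,"y":0,"z":0,"fingers":0.01},{"rx":0,"ry":0,"rz":0,"x":0.001,"y":0,"z":0,"fingers":0.01},{"rx":0,"ry":0,"rz":0,"x":0,"y":0,"z":0,"fingers":0.01}]'
python3 - <<'E'
from fit import *
p=[0.59164538,0.16219673,1.45230679]
s=bot.sense();t=np.array(s['tool_pos']);R=np.array(s['ee_rot']);print(t,'tool force',R.T@s['wrist_force'])
e=t[:2]-p[:2];X=e@[np.cos(p[2]),np.sin(p[2])];Y=e@[-np.sin(p[2]),np.cos(p[2])];print(X,Y)
snap("wrist","w10")
E
```

```text
t: 11.02
tool_pos: [0.59, 0.1686, 0.1092]
ee_rot: [[0.993, -0.12, -0.001], [-0.12, -0.993, -0.001], [-0.001, 0.001, -1.0]]
wrist_force: [-1.8, 0.4, -1.8]
width: 0.0154
t: 11.27
tool_pos: [0.5929, 0.1684, 0.1091]
ee_rot: [[0.993, -0.119, -0.003], [-0.119, -0.993, -0.002], [-0.002, 0.002, -1.0]]
wrist_force: [-7.5, -8.3, 6.0]
width: 0.0152
[0.59292057 0.16841798 0.10906441] tool force [-6.47775309  9.13832299 -5.98369825]
0.006328373202811273 -0.000530824335367199
```

View pics/w10.png

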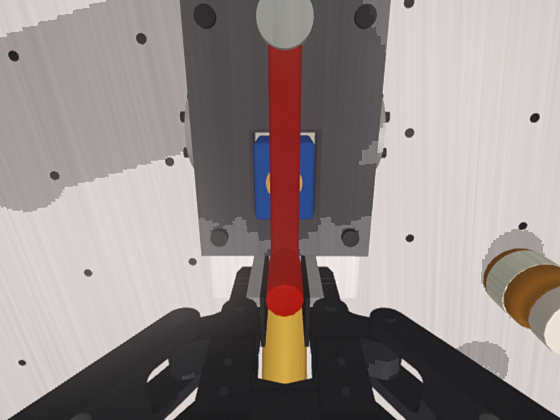

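The bar lies straight along the cell with about 6.5 N reaction against the stop. I'll press slightly more, release, lift and check.

```bash
python3 -m handwheel '[{"rx":0,"ry":0,"rz":0,"x":0.0015,"y":-0.001,"z":0,"fingers":0.01},{"rx":0,"ry":0,"rz":0,"x":0,"y":0,"z":0,"fingers":0.01},{"rx":0,"ry":0,"rz":0,"x":0,"y":0,"z":0,"fingers":0.01}]'; python3 -m handwheel '[{"rx":0,"ry":0,"rz":0,"x":-0.001,"y":0,"z":0,"fingers":0.04},{"rx":0,"ry":0,"rz":0,"x":0,"y":0,"z":0,"fingers":0.05},{"rx":0,"ry":0,"rz":0,"x":0,"y":0,"z":0,"fingers":0.05},{"rx":0,"ry":0,"rz":0,"x":0,"y":0,"z":-0.03,"fingers":0.05},{"rx":0,"ry":0,"rz":0,"x":0,"y":0,"z":-0.04,"fingers":0.05},{"rx":0,"ry":0,"rz":0,"x":0,"y":0,"z":-0.04,"fingers":0.05},{"rx":0,"ry":0,"rz":0,"x":0,"y":0,"z":0,"fingers":0.05}]'
python3 - <<'E'
from fit import *
p=[0.59164538,0.16219673,1.45230679]
c,im=snap("wrist","w11"); print(bot.sense()['tool_pos'])
for n in [0,30,60,80,107]:
    print(n,proj(c,tf(p,np.array([[.115-n/1e3,.007,.101],[.115-n/1e3,-.007,.101]]))).round(1).tolist())
print('knob',proj(c,tf(p,np.array([[.008,0,.136]]))).round(1))
for d in bot.pinpoint('lever_knob','wrist')[:1]: print(d['point'][1]*W,d['point'][0]*H)
E
```

```text
t: 11.57
tool_pos: [0.5931, 0.1684, 0.1089]
ee_rot: [[0.993, -0.119, -0.005], [-0.119, -0.993, -0.003], [-0.005, 0.004, -1.0]]
wrist_force: [-16.5, -12.1, 14.3]
width: 0.0147
t: 12.15
tool_pos: [0.5978, 0.1721, 0.2273]
ee_rot: [[0.993, -0.118, 0.01], [-0.118, -0.993, 0.004], [0.009, -0.005, -1.0]]
wrist_force: [0.4, -0.0, 0.8]
width: 0.0501
[0.59679587 0.17179088 0.22392702]
0 [[267.8, 62.0], [286.7, 62.0]]
30 [[268.4, 104.4], [286.6, 104.4]]
60 [[269.0, 143.9], [286.6, 143.8]]
80 [[269.3, 168.7], [286.6, 168.6]]
107 [[269.8, 200.4], [286.5, 200.4]]
knob [[277.7 214.2]]
277.592 215.712
```

View pics/w11.png

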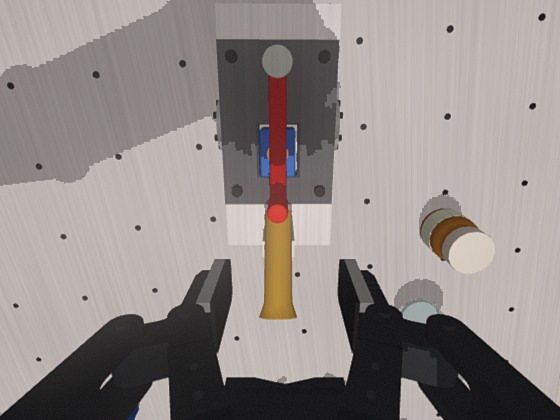

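The lever is shut: knob at (277,213) against a predicted (277.7,214.2), bar between predicted edges. Next, the rod. The three cradle look-alikes in scene0 are (194,167), (275,167) and (258,217). The last is the smallest and holds the yellow rod.

```bash
python3 -m handwheel '[{"rx":0,"ry":0,"rz":0,"x":-0.008,"y":0.037,"z":0,"fingers":0.05},{"rx":0,"ry":0,"rz":0,"x":-0.008,"y":0.038,"z":0,"fingers":0.05},{"rx":0,"ry":0,"rz":0,"x":-0.008,"y":0.038,"z":0,"fingers":0.05},{"rx":0,"ry":0,"rz":0,"x":-0.008,"y":0.038,"z":0,"fingers":0.05},{"rx":0,"ry":0,"rz":0,"x":-0.008,"y":0.038,"z":0,"fingers":0.05},{"rx":0,"ry":0,"rz":0,"x":-0.008,"y":0.038,"z":0,"fingers":0.05},{"rx":0,"ry":0,"rz":0,"x":-0.008,"y":0.038,"z":0,"fingers":0.05},{"rx":0,"ry":0,"rz":0,"x":-0.008,"y":0.038,"z":0,"fingers":0.05},{"rx":0,"ry":0,"rz":0,"x":-0.008,"y":0.038,"z":0,"fingers":0.05},{"rx":0,"ry":0,"rz":0,"x":-0.008,"y":0.038,"z":0,"fingers":0.05}]' && python3 -m handwheel '[{"rx":0,"ry":0,"rz":0.117,"x":0,"y":0,"z":0,"fingers":0.07},{"rx":0,"ry":0,"rz":0.117,"x":0,"y":0,"z":0,"fingers":0.07},{"rx":0,"ry":0,"rz":0.117,"x":0,"y":0,"z":0,"fingers":0.07},{"rx":0,"ry":0,"rz":0.117,"x":0,"y":0,"z":0,"fingers":0.07},{"rx":0,"ry":0,"rz":0.117,"x":0,"y":0,"z":0,"fingers":0.07},{"rx":0,"ry":0,"rz":0.117,"x":0,"y":0,"z":0,"fingers":0.07},{"rx":0,"ry":0,"rz":0,"x":0,"y":0,"z":0,"fingers":0.07},{"rx":0,"ry":0,"rz":0,"x":0,"y":0,"z":0,"fingers":0.07}]'
python3 - <<'E'
from h import *
c,im=snap("wrist","w12"); np.save('c12.npy',c['T'])
s=bot.sense();print(s['tool_pos'],s['qpos'].round(2))
for l,z in dict(gauge_rod=.05,rod_tip=.05).items():
    for d in bot.pinpoint(l,"wrist")[:2]:
        r,k=d['point'];print(l,round(d['conf'],2),(round(k*W,1),round(r*H,1)),onz(c,k*W,r*H,z).round(4))
snap("scene","scene12")
E
```

```text
t: 13.08
tool_pos: [0.469, -0.1975, 0.2184]
ee_rot: [[0.993, -0.118, -0.001], [-0.118, -0.993, 0.0], [-0.001, -0.0, -1.0]]
wrist_force: [1.8, -1.3, 0.2]
width: 0.0497
t: 13.75
tool_pos: [0.4701, -0.1958, 0.2185]
ee_rot: [[0.685, -0.729, -0.001], [-0.729, -0.685, 0.0], [-0.001, 0.001, -1.0]]
wrist_force: [-0.0, 0.6, -0.4]
width: 0.0701
[ 0.47012645 -0.19591037  0.21867438] [ 0.05  0.17  0.25  2.   -0.05  0.98 -0.5 ]
gauge_rod 0.93 (301.5, 149.6) [ 0.504  -0.1848  0.05  ]
rod_tip 0.84 (304.7, 52.1) [ 0.565  -0.1294  0.05  ]
```

View pics/w12.png

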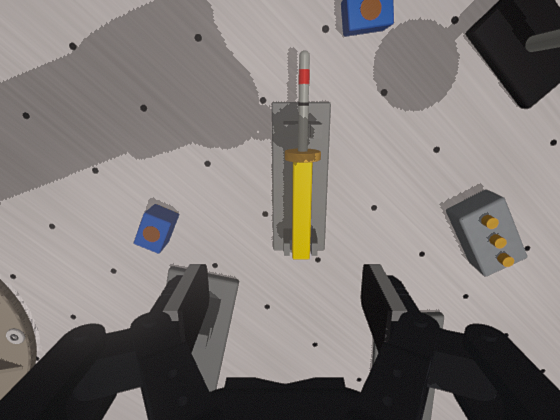

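View pics/scene12.png

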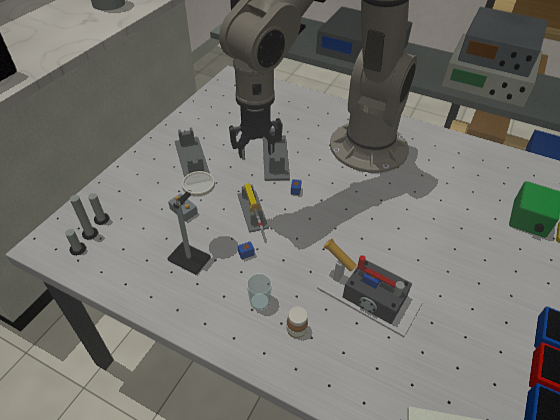

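Wrist view: the rod runs from its tip at (304,52), past the collar at (302,155), to the handle end at (302,258). Enlarging.

Run:
```python
import cv2
im=cv2.imread('pics/w12.png')
cv2.imwrite('pics/w12a.png',cv2.resize(im[40:165,260:345],None,fx=8,fy=4.6,interpolation=cv2.INTER_CUBIC))
cv2.imwrite('pics/w12b.png',cv2.resize(im[140:265,260:345],None,fx=8,fy=4.6,interpolation=cv2.INTER_CUBIC))
```

```text
(no output)
```

View pics/w12a.png

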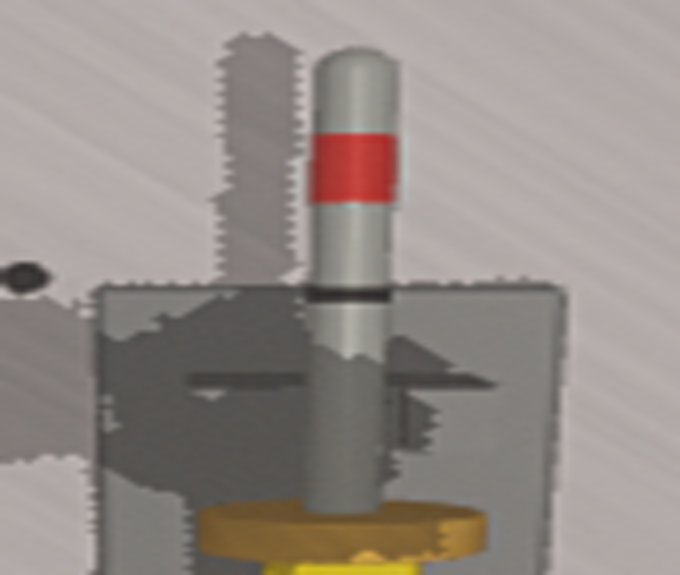

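View pics/w12b.png

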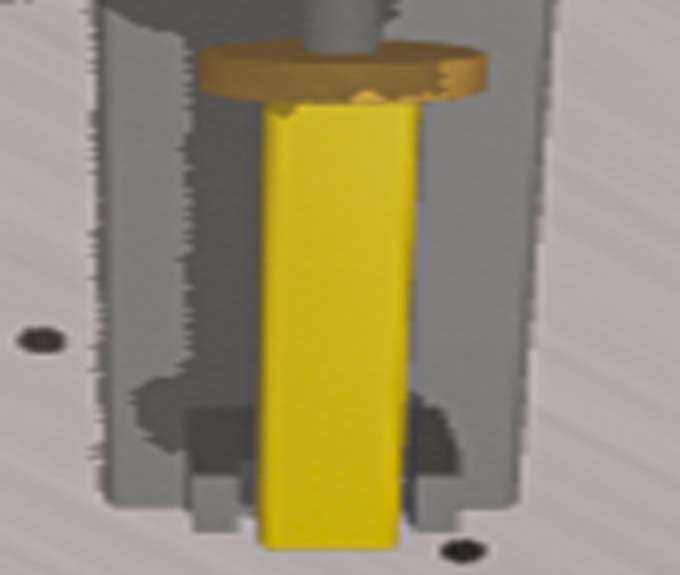

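Run:
```python
from h import *
c=cam("wrist");c['T']=np.load('c12.npy')
a=onz(c,301.25,259.1,.059);b=onz(c,302.7,162.8,.059);t=onz(c,304.6,50.5,.05)
d=t-a;d[2]=0;print(a,b,t,np.linalg.norm(d),np.linalg.norm(t[:2]-b[:2]),'heading',np.degrees(np.arctan2(d[1],d[0])),np.degrees(np.arctan2(*(t-b)[[1,0]])))
u=d/np.linalg.norm(d)
g=a+u*(.053); g2=t-u*.140
s=bot.sense();R=np.array(s['ee_rot']);tp=np.array(s['tool_pos'])
print('grip',g,g2,'tool delta', R.T@(np.r_[(g[:2]+g2[:2])/2,.031]-tp))
print('rot needed deg about world z', np.degrees(np.arctan2(u[1],u[0])-np.arctan2(-R[1,1],-R[0,1])))
```

```text
[ 0.42611391 -0.25931827  0.059     ] [ 0.49681536 -0.19265503  0.059     ] [ 0.56579065 -0.12852273  0.05      ] 0.19135585836247923 0.0941835607998347 heading 43.11932051833359 42.91627392221136
grip [ 0.4648003  -0.22309171  0.059     ] [ 0.46360019 -0.22421552  0.05      ] tool delta [0.01604646 0.02320581 0.18808815]
rot needed deg about world z -0.015499151900683702
```

```bash
python3 -m handwheel '[{"rx":0,"ry":0,"rz":0,"x":0.016,"y":0.0232,"z":0,"fingers":0.06},{"rx":0,"ry":0,"rz":0,"x":0,"y":0,"z":0.03,"fingers":0.06},{"rx":0,"ry":0,"rz":0,"x":0,"y":0,"z":0.038,"fingers":0.06},{"rx":0,"ry":0,"rz":0,"x":0,"y":0,"z":0.03,"fingers":0.06},{"rx":0,"ry":0,"rz":0,"x":0,"y":0,"z":0.025,"fingers":0.06},{"rx":0,"ry":0,"rz":0,"x":0,"y":0,"z":0.015,"fingers":0.06},{"rx":0,"ry":0,"rz":0,"x":0,"y":0,"z":0,"fingers":0.06},{"rx":0,"ry":0,"rz":0,"x":0,"y":0,"z":0,"fingers":0.06}]'
python3 - <<'E'
from h import *
c,im=snap("wrist","w13"); print(bot.sense()['tool_pos'])
E
```

```text
t: 14.62
tool_pos: [0.4639, -0.2237, 0.0811]
ee_rot: [[0.682, -0.731, -0.002], [-0.731, -0.682, 0.0], [-0.001, 0.001, -1.0]]
wrist_force: [1.1, -0.2, 0.3]
width: 0.0601
[ 0.46455357 -0.22393309  0.08193246]
```

View pics/w13.png

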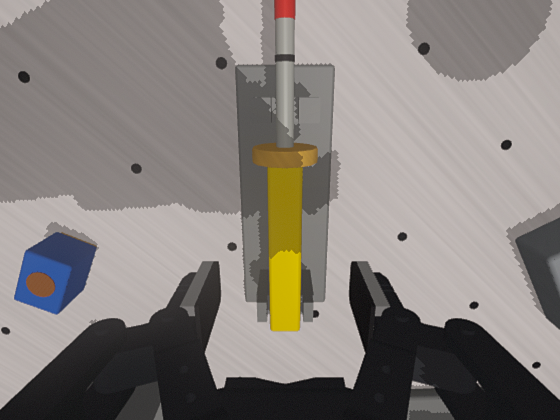

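The rod is centred and parallel between the pads (handle cols 268–302). Descending and gripping.

```bash
python3 -m handwheel '[{"rx":0,"ry":0,"rz":0,"x":0,"y":0,"z":0.025,"fingers":0.05},{"rx":0,"ry":0,"rz":0,"x":0,"y":0,"z":0.018,"fingers":0.05},{"rx":0,"ry":0,"rz":0,"x":0,"y":0,"z":0.0075,"fingers":0.05},{"rx":0,"ry":0,"rz":0,"x":0,"y":0,"z":0,"fingers":0.05},{"rx":0,"ry":0,"rz":0,"x":0,"y":0,"z":0,"fingers":0.03},{"rx":0,"ry":0,"rz":0,"x":0,"y":0,"z":0,"fingers":0.01},{"rx":0,"ry":0,"rz":0,"x":0,"y":0,"z":0,"fingers":0.01},{"rx":0,"ry":0,"rz":0,"x":0,"y":0,"z":0,"fingers":0.01},{"rx":0,"ry":0,"rz":0,"x":0,"y":0,"z":0,"fingers":0.01},{"rx":0,"ry":0,"rz":0,"x":0,"y":0,"z":0,"fingers":0.01},{"rx":0,"ry":0,"rz":0,"x":0,"y":0,"z":0,"fingers":0.01}]' 60
python3 - <<'E'
from h import *
c,im=snap("wrist","w14"); np.save('c14.npy',c['T']);s=bot.sense();print(s['tool_pos'],s['wrist_force'],s['width'])
E
```

```text
t: 15.58
tool_pos: [0.4651, -0.224, 0.0322]
ee_rot: [[0.682, -0.732, 0.002], [-0.732, -0.682, -0.001], [0.002, -0.001, -1.0]]
wrist_force: [-1.5, 0.7, 7.7]
width: 0.0169
[ 0.46509655 -0.22401708  0.03216205] [-2.04379772 -0.24186687  8.98356873] 0.01678109766136975
```

View pics/w14.png

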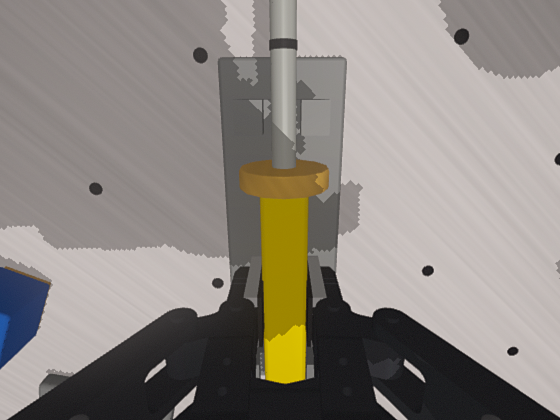

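Gripped (width 17 mm). Lift straight up, turn to the cell heading, then translate towards the tube.

```bash
python3 -m handwheel '[{"rx":0,"ry":0,"rz":0,"x":0,"y":0,"z":-0.01,"fingers":0.01},{"rx":0,"ry":0,"rz":0,"x":0,"y":0,"z":-0.03,"fingers":0.01},{"rx":0,"ry":0,"rz":0,"x":0,"y":0,"z":-0.035,"fingers":0.01},{"rx":0,"ry":0,"rz":0,"x":0,"y":0,"z":-0.035,"fingers":0.01},{"rx":0,"ry":0,"rz":0,"x":0,"y":0,"z":-0.035,"fingers":0.01},{"rx":0,"ry":0,"rz":0,"x":0,"y":0,"z":-0.025,"fingers":0.01},{"rx":0,"ry":0,"rz":-0.117,"x":0,"y":0,"z":0,"fingers":0.01},{"rx":0,"ry":0,"rz":-0.117,"x":0,"y":0,"z":0,"fingers":0.01},{"rx":0,"ry":0,"rz":-0.117,"x":0,"y":0,"z":0,"fingers":0.01},{"rx":0,"ry":0,"rz":-0.117,"x":0,"y":0,"z":0,"fingers":0.01},{"rx":0,"ry":0,"rz":-0.117,"x":0,"y":0,"z":0,"fingers":0.01},{"rx":0,"ry":0,"rz":-0.117,"x":0,"y":0,"z":0,"fingers":0.01}]' 60 && python3 -m handwheel '[{"rx":0,"ry":0,"rz":0,"x":0.016,"y":-0.029,"z":0,"fingers":0.01},{"rx":0,"ry":0,"rz":0,"x":0.016,"y":-0.029,"z":0,"fingers":0.01},{"rx":0,"ry":0,"rz":0,"x":0.016,"y":-0.029,"z":0,"fingers":0.01},{"rx":0,"ry":0,"rz":0,"x":0.016,"y":-0.029,"z":0,"fingers":0.01},{"rx":0,"ry":0,"rz":0,"x":0,"y":0,"z":0,"fingers":0.01}]'
python3 - <<'E'
from h import *
c,im=snap("wrist","w15"); np.save('c15.npy',c['T']);s=bot.sense();print(s['tool_pos'],s['wrist_force'],s['width'])
R=np.array(s['ee_rot']);t=np.array(s['tool_pos'])
for q in ([0,-.1388,-.0178],[0,-.0538,-.0178]): print(proj(c,t+R@np.array(q)).round(1))
snap("side","side15")
E
```

```text
t: 16.63
tool_pos: [0.4641, -0.2238, 0.2021]
ee_rot: [[0.994, -0.113, 0.001], [-0.113, -0.994, -0.0], [0.001, 0.0, -1.0]]
wrist_force: [-0.1, -0.3, -1.4]
width: 0.017
t: 17.05
tool_pos: [0.5447, -0.11, 0.202]
ee_rot: [[0.994, -0.112, 0.002], [-0.112, -0.994, 0.002], [0.002, -0.002, -1.0]]
wrist_force: [-0.5, 1.5, -0.6]
width: 0.017
[ 0.54301995 -0.11286444  0.2017823 ] [-0.69193406 -1.5759743  -1.85834805] 0.01707375089952326
[[283.3 -98.8]]
[[283.2 176.7]]
```

View pics/w15.png

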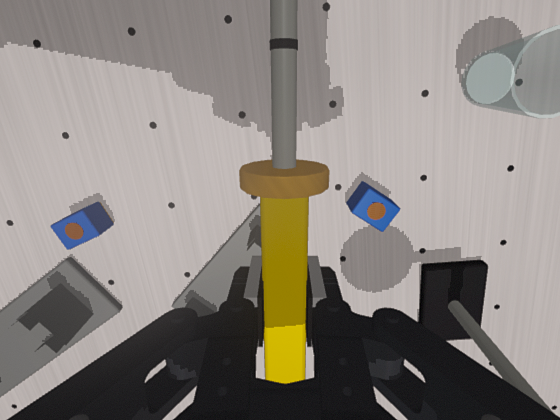

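View pics/side15.png

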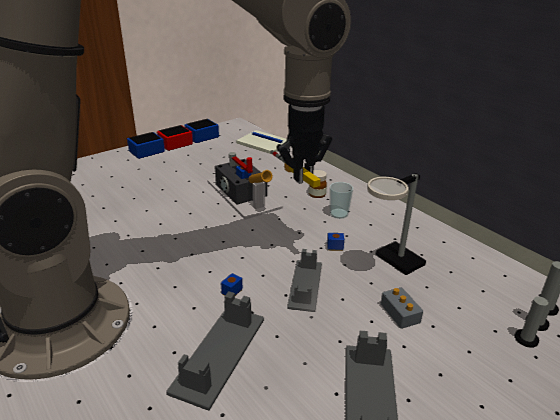

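```bash
python3 -m handwheel '[{"rx":-0.105,"ry":0,"rz":0,"x":0,"y":0,"z":0,"fingers":0.01},{"rx":-0.105,"ry":0,"rz":0,"x":0,"y":0,"z":0,"fingers":0.01},{"rx":-0.105,"ry":0,"rz":0,"x":0,"y":0,"z":0,"fingers":0.01},{"rx":-0.105,"ry":0,"rz":0,"x":0,"y":0,"z":0,"fingers":0.01},{"rx":-0.1036,"ry":0,"rz":0,"x":0,"y":0,"z":0,"fingers":0.01},{"rx":0,"ry":0,"rz":0,"x":0,"y":0,"z":0,"fingers":0.01},{"rx":0,"ry":0,"rz":0,"x":0,"y":0,"z":0,"fingers":0.01}]'
cat > ins.py <<'E'
from fit import *
from scipy.spatial.transform import Rotation as Ro
p=[0.59164538,0.16219673,1.45230679]
s=bot.sense();R=np.array(s['ee_rot']);t=np.array(s['tool_pos'])
k,q=np.cos(p[2]),np.sin(p[2]);C=np.array([[k,-q,0],[q,k,0],[0,0,1]])
y=C@[-.8660254,0,.5];z=C@[-.5,0,-.8660254];Rt=np.c_[np.cross(y,z),y,z]
M=tf(p,np.array([[-.09,0,.125]]))[0]
tipT=np.array([0,-.1388,-.0178])
print('t',s['t'],'rotvec err(tool)',Ro.from_matrix(R.T@Rt).as_rotvec().round(4))
tip=t+R@tipT
print('tip rel mouth in tube axes (x tool, out, z tool):',(Rt.T@(tip-M)).round(4),'rod dir err',(Rt.T@R[:,1]).round(4))
print('F tool',(R.T@s['wrist_force']).round(1),'w',s['width'],'collar gap',((Rt.T@(t+R@np.array([0,-.0538,-.0178])-M))[1]).round(4))
E
python3 - <<'E'
from ins import *
for n in("scene","side"):
    c,im=snap(n,n+"16")
    print(n,'tip',proj(c,tip).round(1),'collar',proj(c,t+R@np.array([0,-.0538,-.0178])).round(1),'handle end',proj(c,t+R@np.array([0,.0542,-.0178])).round(1),'mouth',proj(c,M).round(1),'tube end',proj(c,M-.094*y).round(1))
    x0,y0=(270,190) if n=="scene" else (215,130)
    crop(im,n+"16c",x0,y0,x0+130,y0+95,6)
E
```

```text
t: 17.73
tool_pos: [0.5412, -0.1156, 0.2008]
ee_rot: [[0.993, -0.101, -0.059], [-0.117, -0.86, -0.497], [-0.001, 0.5, -0.866]]
wrist_force: [0.3, -0.7, -0.4]
width: 0.0172
t 17.7333 rotvec err(tool) [0.0001 0.0002 0.0017]
tip rel mouth in tube axes (x tool, out, z tool): [-0.0175  0.0652  0.0124] rod dir err [ 1.7e-03  1.0e+00 -1.0e-04]
F tool [0.4 0.4 0.7] w 0.017157352960853047 collar gap 0.1502
scene tip [[311.2 222.5]] collar [[288.1 199.6]] handle end [[258.6 170.4]] mouth [[327.9 242.7]] tube end [[353.5 268.1]]
side tip [[273.4 180. ]] collar [[289.7 176.7]] handle end [[313.8 171.7]] mouth [[266.9 176.1]] tube end [[252.3 179.4]]
```

View pics/scene16c.png

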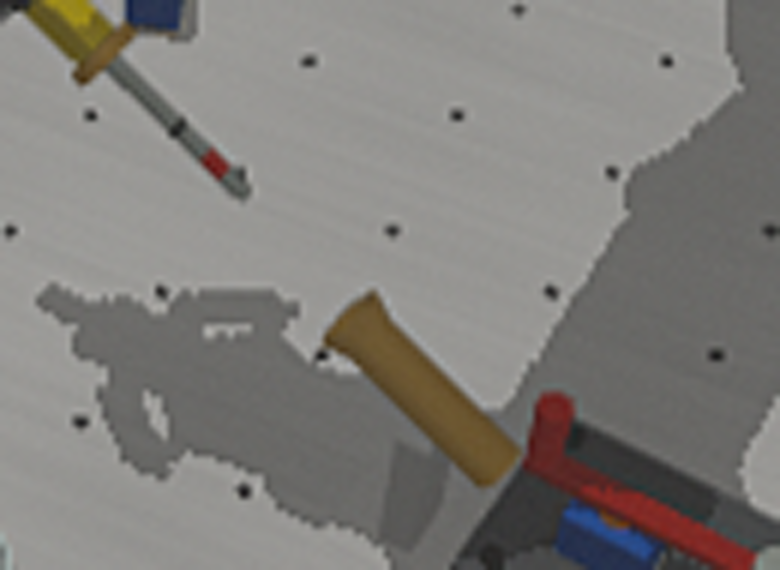

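View pics/side16c.png

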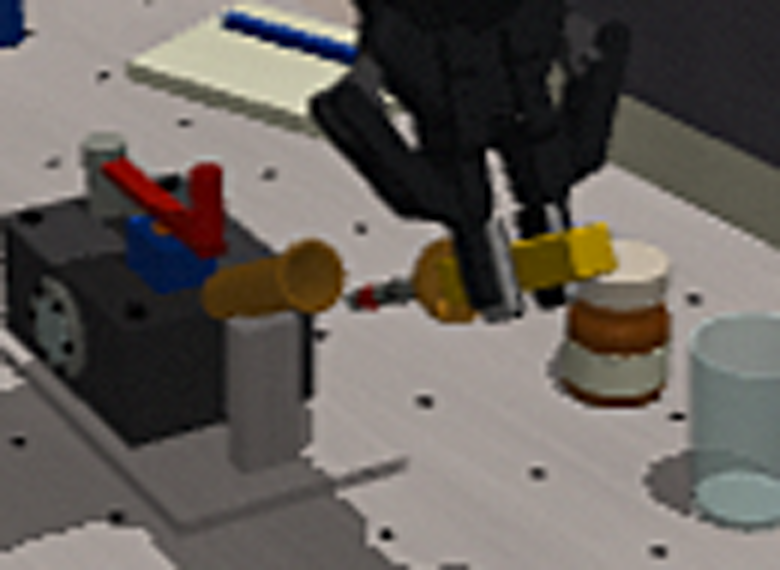

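The networks aside, the model's tip and mouth projections match both pictures (tip at scene (310.8,222) and side (273.3,180), within half a pixel; mouth within 1 px). Shift onto the axis and advance to about 12 mm outside the mouth.

```bash
python3 -m handwheel '[{"rx":0,"ry":0,"rz":0,"x":0.009,"y":0,"z":-0.006,"fingers":0.01},{"rx":0,"ry":0,"rz":0.0017,"x":0.0085,"y":0,"z":-0.0064,"fingers":0.01},{"rx":0,"ry":0,"rz":0,"x":0,"y":-0.02,"z":0,"fingers":0.01},{"rx":0,"ry":0,"rz":0,"x":0,"y":-0.02,"z":0,"fingers":0.01},{"rx":0,"ry":0,"rz":0,"x":0,"y":-0.013,"z":0,"fingers":0.01},{"rx":0,"ry":0,"rz":0,"x":0,"y":0,"z":0,"fingers":0.01},{"rx":0,"ry":0,"rz":0,"x":0,"y":0,"z":0,"fingers":0.01},{"rx":0,"ry":0,"rz":0,"x":0,"y":0,"z":0,"fingers":0.01}]'
python3 - <<'E'
from ins import *
for n in("scene","side"):
    c,im=snap(n,n+"17")
    print(n,'tip',proj(c,tip).round(1),'mouth',proj(c,M).round(1))
    x0,y0=(295,205) if n=="scene" else (235,150)
    crop(im,n+"17c",x0,y0,x0+75,y0+55,10)
E
```

```text
t: 18.5
tool_pos: [0.5652, -0.0676, 0.1856]
ee_rot: [[0.993, -0.105, -0.059], [-0.121, -0.86, -0.497], [0.001, 0.5, -0.866]]
wrist_force: [-0.0, 0.1, -1.6]
width: 0.017
t 18.5 rotvec err(tool) [ 0.0001  0.0004 -0.0032]
tip rel mouth in tube axes (x tool, out, z tool): [0.0014 0.0139 0.0004] rod dir err [-3.2e-03  1.0e+00 -1.0e-04]
F tool [-0.1 -0.9  1.3] w 0.017019980136365638 collar gap 0.0989
scene tip [[323.7 239.3]] mouth [[327.9 242.7]]
side tip [[269.7 175.6]] mouth [[266.9 176.1]]
```

View pics/scene17c.png

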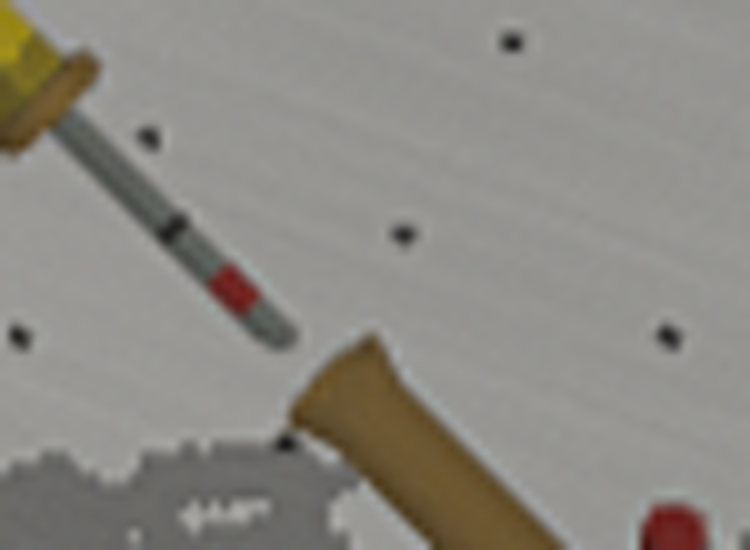

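View pics/side17c.png

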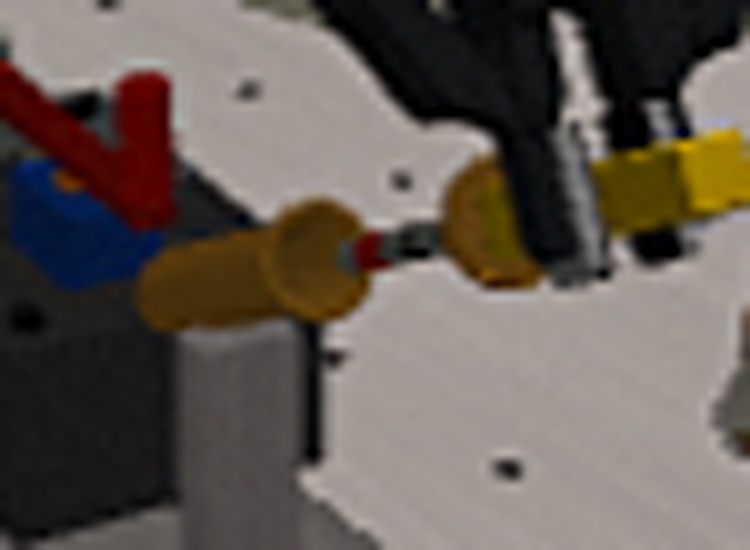

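The rod is on the tube's axis apart from about 1.4 mm along tool x, which the scene crop and the numbers agree on. Correct that and go in.

```bash
python3 -m handwheel '[{"rx":0,"ry":0,"rz":-0.002,"x":-0.0014,"y":0,"z":-0.0004,"fingers":0.01},{"rx":0,"ry":0,"rz":0,"x":0,"y":-0.008,"z":0,"fingers":0.01},{"rx":0,"ry":0,"rz":0,"x":0,"y":-0.008,"z":0,"fingers":0.01},{"rx":0,"ry":0,"rz":0,"x":0,"y":-0.008,"z":0,"fingers":0.01},{"rx":0,"ry":0,"rz":0,"x":0,"y":-0.008,"z":0,"fingers":0.01},{"rx":0,"ry":0,"rz":0,"x":0,"y":-0.006,"z":0,"fingers":0.01},{"rx":0,"ry":0,"rz":0,"x":0,"y":0,"z":0,"fingers":0.01}]'
python3 ins.py
```

```text
t: 19.18
tool_pos: [0.5677, -0.0316, 0.1653]
ee_rot: [[0.993, -0.1, -0.059], [-0.116, -0.86, -0.496], [-0.001, 0.5, -0.866]]
wrist_force: [0.7, -0.7, -2.0]
width: 0.0167
t 19.1833 rotvec err(tool) [-0.0001  0.0001  0.0025]
tip rel mouth in tube axes (x tool, out, z tool): [-0.0013 -0.0274 -0.0001] rod dir err [2.5e-03 1.0e+00 1.0e-04]
F tool [ 0.8 -0.5  2.1] w 0.016672191651982436 collar gap 0.0576
```

```bash
python3 -m handwheel '[{"rx":0,"ry":0,"rz":0.0015,"x":0.0008,"y":-0.007,"z":0,"fingers":0.01},{"rx":0,"ry":0,"rz":0,"x":0,"y":-0.008,"z":0,"fingers":0.01},{"rx":0,"ry":0,"rz":0,"x":0,"y":-0.008,"z":0,"fingers":0.01},{"rx":0,"ry":0,"rz":0,"x":0,"y":-0.008,"z":0,"fingers":0.01},{"rx":0,"ry":0,"rz":0,"x":0,"y":-0.008,"z":0,"fingers":0.01},{"rx":0,"ry":0,"rz":0,"x":0,"y":-0.006,"z":0,"fingers":0.01},{"rx":0,"ry":0,"rz":0,"x":0,"y":-0.003,"z":0,"fingers":0.01},{"rx":0,"ry":0,"rz":0,"x":0,"y":0,"z":0,"fingers":0.01},{"rx":0,"ry":0,"rz":0,"x":0,"y":0,"z":0,"fingers":0.01}]'
python3 - <<'E'
from ins import *
for n in("scene","side","wrist"):
    c,im=snap(n,n+"18")
    if n!="wrist":
        x0,y0=(295,205) if n=="scene" else (235,150)
        crop(im,n+"18c",x0,y0,x0+75,y0+55,10)
E
```

```text
t: 19.93
tool_pos: [0.5734, 0.0077, 0.1424]
ee_rot: [[0.993, -0.104, -0.059], [-0.119, -0.86, -0.497], [0.0, 0.5, -0.866]]
wrist_force: [-0.9, 0.1, -0.5]
width: 0.0171
t 19.9333 rotvec err(tool) [ 0.0002  0.0002 -0.0012]
tip rel mouth in tube axes (x tool, out, z tool): [ 0.0004 -0.0733 -0.    ] rod dir err [-1.2e-03  1.0e+00 -2.0e-04]
F tool [-0.9 -0.3  0.5] w 0.017143984203081997 collar gap 0.0117
```

View pics/scene18c.png

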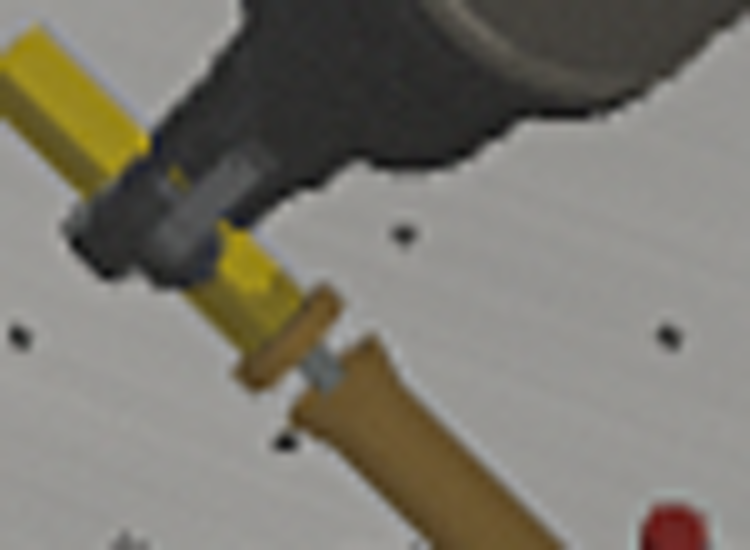

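View pics/wrist18.png

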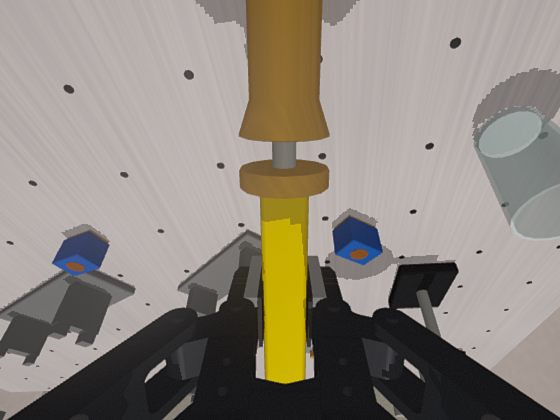

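The rod is concentric with the tube (wrist: collar at (284,180), mouth at (284,125)) with about 11 mm left. Going on in small steps.

```bash
python3 -m handwheel '[{"rx":0,"ry":0,"rz":0,"x":0,"y":-0.004,"z":0,"fingers":0.01},{"rx":0,"ry":0,"rz":0,"x":0,"y":-0.003,"z":0,"fingers":0.01},{"rx":0,"ry":0,"rz":0,"x":0,"y":-0.002,"z":0,"fingers":0.01},{"rx":0,"ry":0,"rz":0,"x":0,"y":0,"z":0,"fingers":0.01},{"rx":0,"ry":0,"rz":0,"x":0,"y":0,"z":0,"fingers":0.01}]'; python3 ins.py
```

```text
t: 20.5
tool_pos: [0.5743, 0.0157, 0.1378]
ee_rot: [[0.993, -0.103, -0.059], [-0.119, -0.86, -0.497], [0.0, 0.5, -0.866]]
wrist_force: [0.1, 0.1, -0.5]
width: 0.0171
t 20.5 rotvec err(tool) [ 0.0001  0.0001 -0.0009]
tip rel mouth in tube axes (x tool, out, z tool): [ 0.0003 -0.0826 -0.0001] rod dir err [-9.e-04  1.e+00 -1.e-04]
F tool [ 0.1 -0.4  0.4] w 0.017116601087990527 collar gap 0.0024
```

```bash
python3 -m handwheel '[{"rx":0,"ry":0,"rz":0,"x":0,"y":-0.0015,"z":0,"fingers":0.01},{"rx":0,"ry":0,"rz":0,"x":0,"y":0,"z":0,"fingers":0.01},{"rx":0,"ry":0,"rz":0,"x":0,"y":0,"z":0,"fingers":0.01}]'; python3 ins.py
```

```text
t: 20.75
tool_pos: [0.5745, 0.0168, 0.1371]
ee_rot: [[0.993, -0.104, -0.059], [-0.119, -0.86, -0.496], [0.0, 0.5, -0.866]]
wrist_force: [0.2, 0.4, -0.6]
width: 0.0166
t 20.75 rotvec err(tool) [ 0.      0.0001 -0.0012]
tip rel mouth in tube axes (x tool, out, z tool): [ 0.0003 -0.0839 -0.0001] rod dir err [-0.0012  1.     -0.    ]
F tool [ 0.1 -0.7  0.3] w 0.016628654212273195 collar gap 0.0011
```

```bash
for i in 1 ; do python3 -m handwheel '[{"rx":0,"ry":0,"rz":0,"x":0,"y":-0.001,"z":0,"fingers":0.01},{"rx":0,"ry":0,"rz":0,"x":0,"y":0,"z":0,"fingers":0.01},{"rx":0,"ry":0,"rz":0,"x":0,"y":0,"z":0,"fingers":0.01}]'; python3 ins.py; done
python3 - <<'E'
from h import *
c,im=snap("wrist","w19"); crop(im,"w19c",220,100,350,200,6)
E
```

```text
t: 21.0
tool_pos: [0.5745, 0.0168, 0.137]
ee_rot: [[0.993, -0.104, -0.06], [-0.12, -0.859, -0.497], [0.0, 0.501, -0.865]]
wrist_force: [-1.0, -5.0, 3.6]
width: 0.017
t 21.0 rotvec err(tool) [ 0.0011  0.0006 -0.002 ]
tip rel mouth in tube axes (x tool, out, z tool): [ 0.0005 -0.084   0.0002] rod dir err [-0.002   1.     -0.0011]
F tool [-0.4  6.2 -0.6] w 0.01697040145357061 collar gap 0.001
```

View pics/w19c.png

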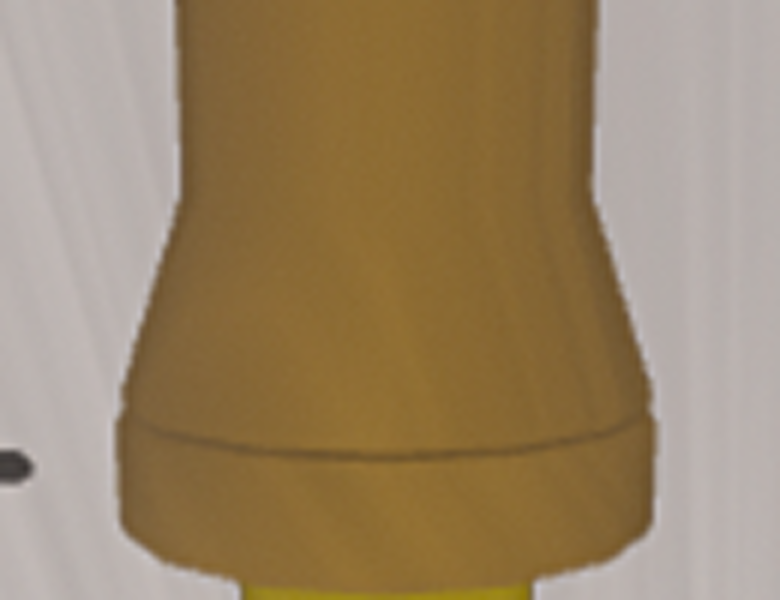

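Collar flush on the mouth, 6 N axial reaction. Draw it straight back out.

```bash
python3 -m handwheel '[{"rx":0,"ry":0,"rz":0,"x":0,"y":0.003,"z":0,"fingers":0.01},{"rx":0,"ry":0,"rz":0,"x":0,"y":0.01,"z":0,"fingers":0.01},{"rx":0,"ry":0,"rz":0,"x":0,"y":0.014,"z":0,"fingers":0.01},{"rx":0,"ry":0,"rz":0,"x":0,"y":0.014,"z":0,"fingers":0.01},{"rx":0,"ry":0,"rz":0,"x":0,"y":0.014,"z":0,"fingers":0.01},{"rx":0,"ry":0,"rz":0,"x":0,"y":0.014,"z":0,"fingers":0.01},{"rx":0,"ry":0,"rz":0,"x":0,"y":0.015,"z":0,"fingers":0.01},{"rx":0,"ry":0,"rz":0,"x":0,"y":0.015,"z":0,"fingers":0.01},{"rx":0,"ry":0,"rz":0,"x":0,"y":0.015,"z":0,"fingers":0.01},{"rx":0,"ry":0,"rz":0,"x":0,"y":0.01,"z":0,"fingers":0.01},{"rx":0,"ry":0,"rz":0,"x":0,"y":0,"z":0,"fingers":0.01},{"rx":0,"ry":0,"rz":0,"x":0,"y":0,"z":0,"fingers":0.01}]'; python3 ins.py
python3 - <<'E'
from ins import *
cs={}
for n in("scene","side"):
    c,im=snap(n,n+"20");cs[n]=c
    print(n,'tip',proj(c,tip).round(1))
    crop(im,n+"20c",*((150,160,230,280) if n=="scene" else (350,160,440,280)),5)
    for d in bot.boxes_of("magnifier",n)[:1]+bot.pinpoint("magnifier",n)[:2]+bot.pinpoint("reading_point",n)[:2]: print(d)
    crop(im,n+"20d",*((280,195,370,260) if n=="scene" else (225,145,335,205)),7)
E
```

```text
t: 22.05
tool_pos: [0.5618, -0.0892, 0.1988]
ee_rot: [[0.993, -0.105, -0.059], [-0.12, -0.86, -0.496], [0.001, 0.5, -0.866]]
wrist_force: [-0.7, 0.4, -1.3]
width: 0.0171
t 22.05 rotvec err(tool) [-0.0005 -0.     -0.0021]
tip rel mouth in tube axes (x tool, out, z tool): [ 0.0004  0.0394 -0.0003] rod dir err [-2.1e-03  1.0e+00  5.0e-04]
F tool [-0.8 -1.   1. ] w 0.01714721209461517 collar gap 0.1244
t 22.05 rotvec err(tool) [-0.0005 -0.     -0.0021]
tip rel mouth in tube axes (x tool, out, z tool): [ 0.0004  0.0394 -0.0003] rod dir err [-2.1e-03  1.0e+00  5.0e-04]
F tool [-0.8 -1.   1. ] w 0.01714721209461517 collar gap 0.1244
scene tip [[317.1 232. ]]
{'extent': [0.2964, 0.4026, 0.0834, 0.2486], 'conf': 0.91}
{'point': [0.5695, 0.3646], 'conf': 0.81}
{'point': [0.621, 0.6473], 'conf': 0.25}
side tip [[273.7 174.5]]
{'extent': [0.6523, 0.4048, 0.1018, 0.2464], 'conf': 0.7}
{'point': [0.6412, 0.6704], 'conf': 0.9}
```

View pics/scene20c.png

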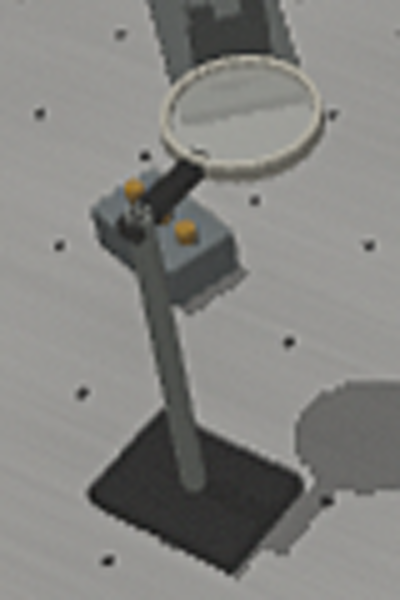

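View pics/side20c.png

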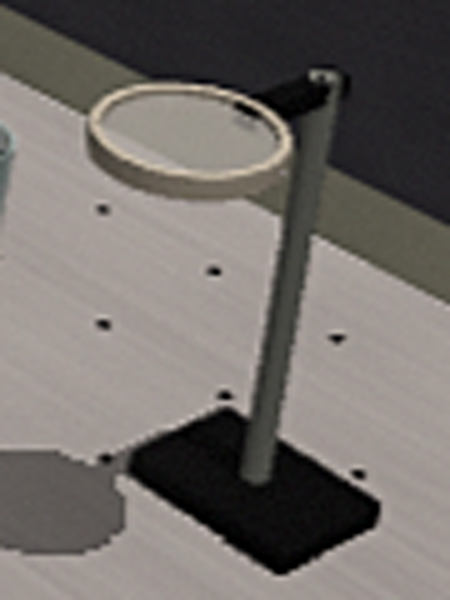

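View pics/scene20d.png

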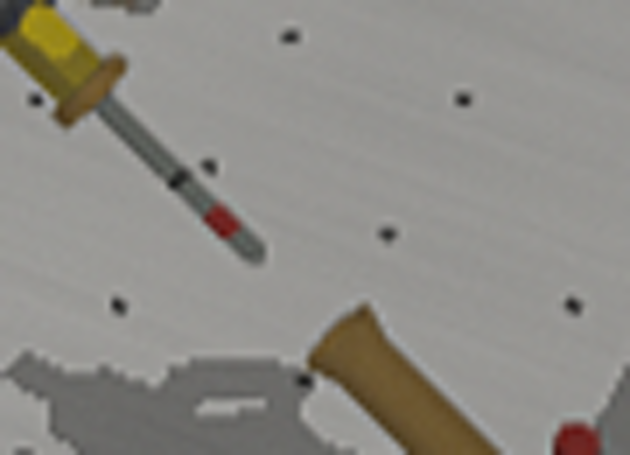

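The rod is clear of the mouth (tip seen at (316.9,231.4) against a predicted (317.1,232)). Triangulating the magnifier from lens centre (scene (198.6,182.4), side (388,186.6)), post top and post base.

Run:
```python
from h import *
a,b=cam("scene"),cam("side")
pts=dict(lens=((198.6,182.4),(388,186.6),.231),top=((178,202),(415.4,175.4),.230),base=((189,257.4),(401.4,256),.015))
P={}
for k,(u,v,z) in pts.items():
    P[k]=tri([(a,*u),(b,*v)]);print(k,P[k].round(4),onz(a,*u,z).round(4),onz(b,*v,z).round(4))
d=P['top']-P['lens'];print(np.linalg.norm(d[:2]),np.degrees(np.arctan2(d[1],d[0])))
from scipy.optimize import least_squares
# joint fit x,y,yaw : lens centre z .231, post top .230 at x=.085, post base .015
M=np.array([[0,0,.231],[.085,0,.230],[.085,0,.015]])
def tf(p): 
    k,s=np.cos(p[2]),np.sin(p[2]);return M@np.array([[k,-s,0],[s,k,0],[0,0,1]]).T+[p[0],p[1],0]
f=lambda p:np.r_[(proj(a,tf(p))-np.array([v[0]for v in pts.values()])).ravel(),(proj(b,tf(p))-np.array([v[1]for v in pts.values()])).ravel()]
r=least_squares(f,[.64,-.275,0]);print(r.x,np.degrees(r.x[2]),r.fun.round(1))
```

```text
lens [ 0.636  -0.2753  0.2287] [ 0.6376 -0.2733  0.231 ] [ 0.6329 -0.2785  0.231 ]
top [ 0.7199 -0.2791  0.2308] [ 0.7189 -0.2789  0.23  ] [ 0.7219 -0.2787  0.23  ]
base [ 0.7229 -0.2781  0.0114] [ 0.7246 -0.2756  0.015 ] [ 0.7191 -0.2814  0.015 ]
0.08398279105038008 -2.541927201446142
[ 0.63614473 -0.27543862 -0.03928478] -2.250852101628927 [-0.4 -0.6 -0.5  0.6 -0.2 -1.3 -0.  -1.  -0.2  0.1 -0.3 -0.8]
```

```bash
python3 -m handwheel '[{"rx":0.105,"ry":0,"rz":0,"x":0,"y":0,"z":0,"fingers":0.01},{"rx":0.105,"ry":0,"rz":0,"x":0,"y":0,"z":0,"fingers":0.01},{"rx":0.105,"ry":0,"rz":0,"x":0,"y":0,"z":0,"fingers":0.01},{"rx":0.105,"ry":0,"rz":0,"x":0,"y":0,"z":0,"fingers":0.01},{"rx":0.1036,"ry":0,"rz":0,"x":0,"y":0,"z":0,"fingers":0.01},{"rx":0,"ry":0,"rz":0,"x":-0.027,"y":0.031,"z":0,"fingers":0.01},{"rx":0,"ry":0,"rz":0,"x":-0.027,"y":0.031,"z":0,"fingers":0.01},{"rx":0,"ry":0,"rz":0,"x":-0.027,"y":0.031,"z":0,"fingers":0.01},{"rx":0,"ry":0,"rz":0,"x":-0.027,"y":0.031,"z":0,"fingers":0.01}]' && python3 -m handwheel '[{"rx":0,"ry":0,"rz":0.115,"x":0,"y":0,"z":0,"fingers":0.01},{"rx":0,"ry":0,"rz":0.115,"x":0,"y":0,"z":0,"fingers":0.01},{"rx":0,"ry":0,"rz":0.115,"x":0,"y":0,"z":0,"fingers":0.01},{"rx":0,"ry":0,"rz":0.115,"x":0,"y":0,"z":0,"fingers":0.01},{"rx":0,"ry":0,"rz":0.115,"x":0,"y":0,"z":0,"fingers":0.01},{"rx":0,"ry":0,"rz":0.115,"x":0,"y":0,"z":0,"fingers":0.01},{"rx":0,"ry":0,"rz":0.115,"x":0,"y":0,"z":0,"fingers":0.01},{"rx":0,"ry":0,"rz":0.115,"x":0,"y":0,"z":0,"fingers":0.01}]'
python3 -c "
from h import *
s=bot.sense();print(s['qpos'].round(2));snap('side','side21')"
```

```text
t: 23.2
tool_pos: [0.438, -0.2002, 0.1984]
ee_rot: [[0.993, -0.119, 0.0], [-0.119, -0.993, 0.0], [0.0, -0.0, -1.0]]
wrist_force: [0.3, -1.7, -1.3]
width: 0.0168
t: 23.87
tool_pos: [0.4397, -0.1991, 0.1986]
ee_rot: [[0.502, -0.865, 0.0], [-0.865, -0.502, -0.0], [0.0, -0.0, -1.0]]
wrist_force: [0.5, 0.4, -1.4]
width: 0.017
[ 0.07  0.15  0.25  2.07 -0.04  0.93 -0.71]
```

View pics/side21.png

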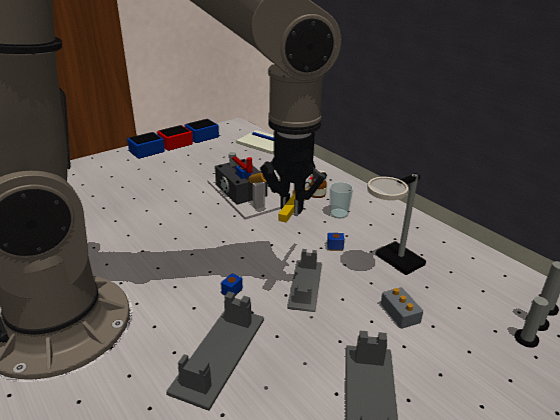

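```bash
python3 -m handwheel '[{"rx":0,"ry":0,"rz":0.112,"x":0,"y":0,"z":0,"fingers":0.01},{"rx":0,"ry":0,"rz":0.112,"x":0,"y":0,"z":0,"fingers":0.01},{"rx":0,"ry":0,"rz":0.112,"x":0,"y":0,"z":0.02,"fingers":0.01},{"rx":0,"ry":0,"rz":0.112,"x":0,"y":0,"z":0.023,"fingers":0.01},{"rx":0,"ry":0,"rz":0.112,"x":0,"y":0,"z":0.0234,"fingers":0.01},{"rx":0,"ry":0,"rz":0,"x":0.023,"y":0,"z":0,"fingers":0.01},{"rx":0,"ry":0,"rz":0,"x":0.023,"y":0,"z":0,"fingers":0.01},{"rx":0,"ry":0,"rz":0,"x":0.023,"y":0,"z":0,"fingers":0.01},{"rx":0,"ry":0,"rz":0,"x":0,"y":0,"z":0,"fingers":0.01},{"rx":0,"ry":0,"rz":0,"x":0,"y":0,"z":0,"fingers":0.01}]'
cat > rd.py <<'E'
from h import *
RP=np.array([.636,-.275,.15])
s=bot.sense();R=np.array(s['ee_rot']);t=np.array(s['tool_pos'])
tip=t+R@np.array([0,-.1388,-.0178])
if __name__=="__main__":
    print(s['t'],s['qpos'].round(2),'tip',tip.round(4),'rod dir',(-R[:,1]).round(4),'tool delta',(R.T@(RP-tip)).round(4))
E
python3 rd.py
python3 - <<'E'
from rd import *
for n in("scene","side","wrist"):
    c,im=snap(n,n+"22"); print(n,proj(c,tip).round(1),'RP',proj(c,RP).round(1))
    if n!="wrist": crop(im,n+"22c",*((150,130,270,230) if n=="scene" else (300,150,420,250)),6)
E
```

```text
t: 24.75
tool_pos: [0.4375, -0.2691, 0.132]
ee_rot: [[-0.028, -1.0, 0.0], [-1.0, 0.028, -0.0], [0.0, -0.0, -1.0]]
wrist_force: [0.5, 0.6, -0.4]
width: 0.0167
24.75 [ 0.15  0.29  0.33  2.07 -0.13  0.79 -1.04] tip [ 0.5762 -0.273   0.1498] rod dir [ 9.996e-01 -2.830e-02  1.000e-04] tool delta [ 0.0003 -0.0598 -0.0002]
scene [[214.5 190.4]] RP [[201.8 203.7]]
side [[363.1 227. ]] RP [[382.9 218.3]]
wrist [[ 289.4 -112.7]] RP [[ 292.1 -422. ]]
```

View pics/scene22c.png

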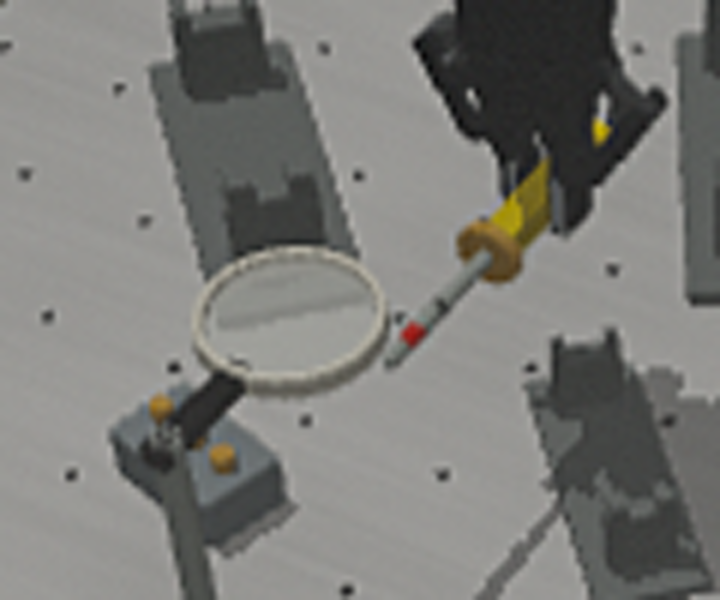

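View pics/side22c.png

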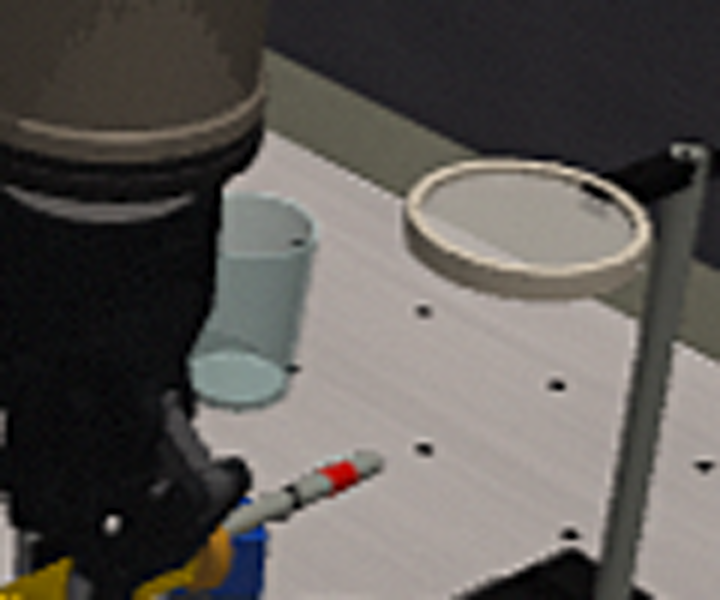

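View pics/wrist22.png

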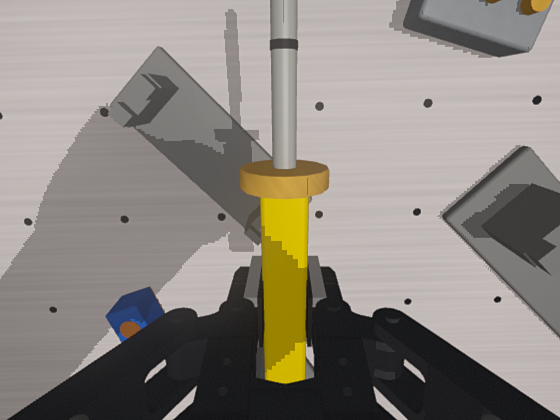

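Run:
```python
from h import *
th=np.linspace(0,2*np.pi,200)
outs=[]
for n,(x0,y0) in dict(scene=(155,160),side=(355,160)).items():
    c=cam(n);im=cv2.resize(cv2.imread(f'pics/{n}22.png')[y0:y0+60,x0:x0+65],None,fx=6,fy=6,interpolation=cv2.INTER_CUBIC)
    for z,col in((.231,(0,0,255)),(.219,(0,200,0))):
        q=(proj(c,np.c_[.636+.042*np.cos(th),-.2754+.042*np.sin(th),0*th+z])+.5-[x0,y0])*6
        cv2.polylines(im,[q.astype(int)],True,col,1)
    outs.append(im)
cv2.imwrite('pics/ov22.png',np.hstack(outs))
```

```text
(no output)
```

View pics/ov22.png

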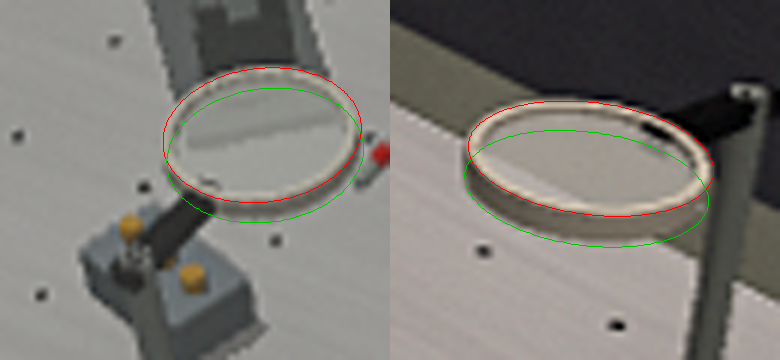

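The model ring overlays both pictures within about half a pixel. Advancing 60 mm along the rod.

```bash
python3 -m handwheel '[{"rx":0,"ry":0,"rz":0,"x":0,"y":-0.01,"z":0,"fingers":0.01},{"rx":0,"ry":0,"rz":0,"x":0,"y":-0.01,"z":0,"fingers":0.01},{"rx":0,"ry":0,"rz":0,"x":0,"y":-0.01,"z":0,"fingers":0.01},{"rx":0,"ry":0,"rz":0,"x":0,"y":-0.01,"z":0,"fingers":0.01},{"rx":0,"ry":0,"rz":0,"x":0,"y":-0.01,"z":0,"fingers":0.01},{"rx":0,"ry":0,"rz":0,"x":0,"y":-0.0098,"z":0,"fingers":0.01},{"rx":0,"ry":0,"rz":0,"x":0,"y":0,"z":0,"fingers":0.01},{"rx":0,"ry":0,"rz":0,"x":0,"y":0,"z":0,"fingers":0.01},{"rx":0,"ry":0,"rz":0,"x":0,"y":0,"z":0,"fingers":0.01},{"rx":0,"ry":0,"rz":0,"x":0,"y":0,"z":0,"fingers":0.01}]'
python3 rd.py
python3 - <<'E'
from rd import *
for n in("scene","side"):
    c,im=snap(n,n+"23"); print(n,proj(c,tip).round(1),'RP',proj(c,RP).round(1))
    crop(im,n+"23c",*((150,140,270,240) if n=="scene" else (320,150,440,250)),6)
E
```

```text
t: 25.73
tool_pos: [0.497, -0.27, 0.1322]
ee_rot: [[-0.029, -1.0, 0.0], [-1.0, 0.029, 0.0], [-0.0, -0.0, -1.0]]
wrist_force: [-0.1, 0.1, -1.2]
width: 0.0168
25.7333 [ 0.13  0.37  0.31  1.96 -0.15  0.83 -1.07] tip [ 0.6358 -0.274   0.15  ] rod dir [ 9.996e-01 -2.930e-02  2.000e-04] tool delta [ 0.001  -0.0002 -0.    ]
scene [[202.1 203.8]] RP [[201.8 203.7]]
side [[382.5 218.2]] RP [[382.9 218.3]]
```

View pics/scene23c.png

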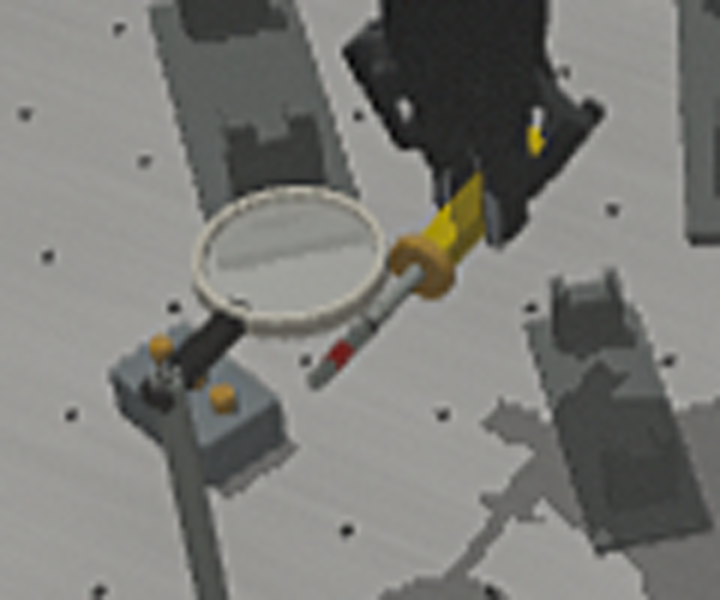

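View pics/side23c.png

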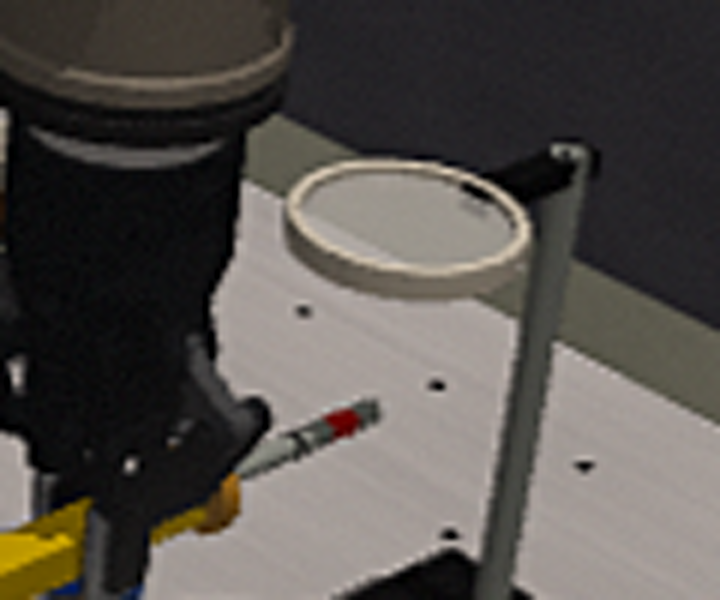

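View pics/scene23.png

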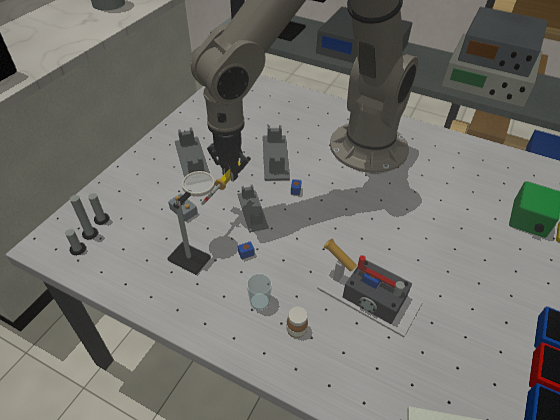

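The tip sits on the reading point in both views (scene (202,204) against (201.8,203.7); side (382.5,217.5) against (382.9,218.3)). A 1 mm trim, settle, then hand in.

```bash
python3 -m handwheel '[{"rx":0,"ry":0,"rz":0,"x":0.0008,"y":0,"z":0,"fingers":0.01},{"rx":0,"ry":0,"rz":0,"x":0,"y":0,"z":0,"fingers":0.01},{"rx":0,"ry":0,"rz":0,"x":0,"y":0,"z":0,"fingers":0.01},{"rx":0,"ry":0,"rz":0,"x":0,"y":0,"z":0,"fingers":0.01},{"rx":0,"ry":0,"rz":0,"x":0,"y":0,"z":0,"fingers":0.01},{"rx":0,"ry":0,"rz":0,"x":0,"y":0,"z":0,"fingers":0.01}]'
python3 rd.py; python3 -c "
from cell import bot
print(bot.finish_job())"
```

```text
t: 26.33
tool_pos: [0.4976, -0.2706, 0.1322]
ee_rot: [[-0.029, -1.0, 0.001], [-1.0, 0.029, -0.0], [0.0, -0.001, -1.0]]
wrist_force: [0.5, 1.0, -0.8]
width: 0.0168
26.3333 [ 0.13  0.37  0.31  1.96 -0.15  0.83 -1.07] tip [ 0.6363 -0.2746  0.1501] rod dir [ 9.996e-01 -2.870e-02  5.000e-04] tool delta [0.0004 0.0003 0.0001]
the job is handed in; nothing more can be done
None
```

The whole job was done in the order asked and handed in at about 26 s, with the arm still holding the gauge rod at the reading point.

- **Cartridge:** I took the left-most blue cartridge and dropped it into the pocket. Its top showed at the seated height, within half a pixel of prediction.
- **Lever:** I swung it to its hard stop, and it pushed back with about 16 N at the last press. After release, the knob and bar were where the shut position predicts, within about 1 px.
- **Gauge rod in the tube:** I pushed it in until the collar sat flush on the mouth, with about 6 N axial reaction. My measured pose put the collar 1 mm short at that point, within the camera calibration, and the picture showed it flush. I then drew it fully out.
- **Reading point:** The rod is level, with its tip within 1 mm of my estimate of the point by the arm's own reading. Both camera pictures agree to within 1 px. The reading point itself is only good to about 2 mm, because the two cameras' lens estimates differed by a few mm.

The last wrist force was about 1 N, so the rod is touching nothing. The last scene picture shows the lever shut and the other bench items where they were. One early move command was refused for its format and moved nothing.

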